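Assemble the demountable transformer

ROBOT

A 6-joint arm with a two-finger parallel gripper is mounted at the origin on a cart in front of the work surface, level with it; the furniture and walls round the work are solid. World frame = base frame: x ahead of the robot, y to its left, z up, the work surface at z = 0. Lengths are in m, angles in degrees, forces in N, time in s.
With the tool pointing down it reaches from about 0.4 to 0.825 m from the base axis. Payload 7 kg.
Tool frame: the origin (TCP) lies on the centre line of the jaws, within the pads' length; the fingertips stand 22 mm ahead of it and the grasp point (between the pads) lies 3 mm ahead of it; z points along the fingers, y is the line along which they close (so a half turn about z gives the same grasp; the last joint's range is limited). The gripper opens to 88 mm and grips with 3 to 60 N. Pads are 19 mm wide; open, the fingers measure 130 mm over their backs; the gripper's body (78 mm by 193 mm) begins 47 mm behind the grasp point.
Start: joints at [83.199, 20.546, 0.682, 0, -70.136, -16.507], TCP at [0.267, 0.62, 0.249] pointing down, gripper open.
Joint ranges: [-176.03, 176.03], [-82.01, 121.73], [-58.28, 71.71], [-173.87, 95.51], [-174.79, -0.11], [-173.66, 173.66]. Speed limits (degrees/s): [136.94, 136.94, 172.46, 180, 180, 180].

INTERFACE

Orientations are given as [roll, pitch, yaw] about the fixed x, y, z axes, in that order (R = Rz(yaw) Ry(pitch) Rx(roll)).
In Python, from plant import get_state, cams, r gives the robot as it stands.
- The arm moves only by the tool apply_moves, never from a script. Its argument "targets" is a list of rows, each an object with "dp": the shift along the world's x, y, z in m, a list of three; "yaw": the turn about the world's z in degrees. In form: [{"dp": [x, y, z], "yaw": yaw}, ...]. A call has 1 to 20 rows; each row is the pose to reach, as a shift and turn from the pose commanded when the call began; what a row does not reach only later rows make up. A row lasts 1/12 s, in which the tool goes at most 41.7 mm and 7.16 degrees, less where a joint would pass 70% of its speed; a pose out of reach is approached as far as the arm can. A call with a gripper value outside its range is refused whole. "grip" is the gripper command: -1 is fully open, 1 is shut, values between are in proportion, set as the call begins (left out, the last holds). The fingers move at their own pace and stop on an object; "squeeze" is the grip in N (left out, the last holds). Time passes only in rows, so rows that repeat a pose let the fingers close. It gives the time, the measured TCP pose, the force, the opening and the grip force at its end, in the units of the state.
- get_state(): the state, without advancing time (a new reading comes with each control period).
- cams.capture(name): name is "scene" or "top" or "wrist"; returns a dict with "image" (400x640x3 uint8, red, green, blue), "range_z" (400x640 float32, m along the optical axis (not along the pixel's ray), 0 where there is no reading), "fx", "fy", "cx", "cy" (pixels), "R" (3x3) and "t" (3): a world point X has camera coordinates R X + t; the wrist camera has in their place "T_tool_cam" (4x4, takes a point from camera to tool coordinates, whose origin is the TCP and whose axes are the flange's). Camera axes: x right, y down, z forward; pixel columns grow to the right and rows downward; lengths in m; the calibration is good to about 2 mm. A picture is of the moment at which its call begins: read the wrist's pose just before it.
- r.close_job(): hands the job in; it is judged then, once.
The state is a dict: "time_s": time; "joints": joint angles; "qd": joint speeds; "joint_torque": joint torques, N m; "tcp_pos": TCP position; "eef_rot": TCP orientation; "contact_force": force on the tool from outside, world axes, zero at the start; "moment": the same for the moment, N m; "gripper_width": finger opening in m; "gripper_force": force on a finger pad.
Only numpy, scipy, OpenCV 4.12 (cv2) and the standard library are available. Lean on these libraries where they do the work, as an engineer would, in place of code of your own. Each camera call takes 0.05 s, during which the arm holds its last target. There are 200 camera calls.

TASK

Put the demountable school transformer together: swing its clamp fully open, slip the white flanged insulating former, flange down, over the core leg beside the clamp post and stack every flat coil that is there on it; the tall coil goes on the other leg. When all of these are fully home, lay the loose steel yoke squarely across the tops of both legs, its ends flush with them, and swing the clamp handle back through its quarter turn to the end stop, so that the clamp's pad holds the yoke down; don't knock over either glass beaker.

Things in the scene. Friction and masses are not known exactly. Their poses are not given: they have to be found in the camera images.
- stand: the transformer's wooden board, 110 x 250 x 20 mm, fixed to the bench, with two steel core legs in a row along y and the clamp post beyond them. Origin on the underside, midway between the legs; z up, y towards the clamp post, x roughly away from the robot. Parts held across x have room for the fingers there; along y the legs are 84 mm apart
- leg_near_top (a point): centre of the top face of the leg beside the clamp post: a square upright of steel sheets, 24 x 24 mm, 64 mm tall above the board, its top 84 mm above the bench; axes as the stand's. Home for the former and, over it, the flat coils. The clamp post (22 mm thick) is 70 mm away along +y
- leg_far_top (a point): centre of the top face of the other leg, farther from the clamp post, of the same size and height; axes as the stand's. Home for the tall coil
- core_top (a point): the point midway between the tops of the two legs (each 42 mm along y from here), level with them; axes as the stand's. The yoke's centre belongs 12 mm above it, its long axis along y
- clamp_axis (a point): a point on the upright axis of the clamp post, 140 mm above the bench, 112 mm along +y from core_top; axes as the stand's. The clamp turns about this axis; the post's top is 155 mm above the bench
- clamp_knob (a point): middle of the upright black knob at the end of the clamp's handle, 95 mm from the clamp axis; about 20 mm thick, from 26 mm below to 23 mm above this point, which is 160 mm above the bench when open and 144 mm when closed. It can be pushed sideways or pinched from above
- clamp (a joint): swing clamp, rad: 0 open, claw to the stand's +x, clear of the legs, handle 30 degrees off -x towards +y; 1.571 closed at the end stop: sprung pad over the near leg, handle 30 degrees off +y towards +x. Turns clockwise from above as it grows, a cam lowering it 16 mm; about 2 N at the knob; stays where left. Starts at 1 to 1.57. Strikes a yoke that is not fully down
- former_centre (a point): white plastic insulating former: square tube, 34 x 34 mm outside, 27 x 27 mm bore, on a flange 62 x 62 x 6 mm; 61 mm tall in all, about 0.06 kg, starts standing on its flange. The point is on its axis, 30.5 mm above the underside; z up the tube, x, y parallel to its sides. It goes on before the flat coils: on top of a coil it would keep the yoke off the leg
- tall_coil_centre (a point): tall square coil, copper wire between two grey plastic end plates, 66 x 66 mm, 58 mm tall, with a square 29 x 29 mm bore right through along z; the same either way up; starts standing on an end plate; about 0.35 kg. The point is its centre, 29 mm up; x, y parallel to its sides
- coil1_centre (a point): flat square coil, copper wire between two grey plastic end plates, 66 x 66 x 18 mm thick, with a square 39 x 39 mm bore right through along z; the same either way up; starts lying flat on the bench; about 0.14 kg. The point is its centre, 9 mm up; x, y parallel to its sides. One of two or three present; None if absent
- coil2_centre (a point): flat square coil, copper wire between two grey plastic end plates, 66 x 66 x 18 mm thick, with a square 39 x 39 mm bore right through along z; the same either way up; starts lying flat on the bench; about 0.14 kg. The point is its centre, 9 mm up; x, y parallel to its sides. One of two or three present; None if absent
- coil3_centre (a point): flat square coil, copper wire between two grey plastic end plates, 66 x 66 x 18 mm thick, with a square 39 x 39 mm bore right through along z; the same either way up; starts lying flat on the bench; about 0.14 kg. The point is its centre, 9 mm up; x, y parallel to its sides. One of two or three present; None if absent
- yoke_centre (a point): the loose yoke: a bright bar of steel sheets, 24 x 24 mm and 108 mm long along its y; starts lying on the bench, about 0.45 kg. The point is its centre, 12 mm up
- beaker: 250 ml glass beaker, 79 mm wide, 90 mm tall, standing on the bench to the left, not part of the job; origin at the centre of its underside, z up
- small_beaker: 100 ml glass beaker, 60 mm wide, 66 mm tall, standing on the bench to the right, not part of the job; origin at the centre of its underside, z up
Mind the look-alikes: they are no part of the job. Leave any yellow look-alike of the part that bears coil1_centre alone.

How it is judged (in metres and radians):
On the way, in this order (a step that is already met when the one before it is completed fails the run):
1. the clamp is swung fully open (value of joint clamp below 0.2 rad), for 0.2 s.
2. the former stands fully down on the leg beside the clamp post (horizontal distance between former_centre and leg_near_top below 0.004 m and z of former_centre in the frame of leg_near_top below -0.0305 m and angle between former_centre's own z axis and vertical below 0.07 rad), for 0.2 s.
3. all flat coils are stacked on the former and the tall coil is down on the other leg (all of step 2 and horizontal distance between each of coil1_centre, coil2_centre, coil3_centre and leg_near_top below 0.006 m and z of each of coil1_centre, coil2_centre, coil3_centre in the frame of leg_near_top below -0.0105 m and angle between the z axis of each of coil1_centre, coil2_centre, coil3_centre and the z axis of leg_near_top, either way round below 0.07 rad and horizontal distance between tall_coil_centre and leg_far_top below 0.005 m and z of tall_coil_centre in the frame of leg_far_top below -0.032 m and angle between the z axis of tall_coil_centre and the z axis of leg_far_top, either way round below 0.07 rad), for 0.2 s.
4. the yoke lies across both legs (horizontal distance between yoke_centre and core_top below 0.008 m and z of yoke_centre in the frame of core_top between 0.009 and 0.0145 m and angle between the y axis of yoke_centre and the y axis of core_top, either way round below 0.12 rad), for 0.2 s.
5. the clamp is swung to its end stop (value of joint clamp above 1.5 rad), for 0.2 s.
At the end, for the whole second after the job is handed in: Former flange down on the board on the near leg (4 mm), all flat coils lying flat on it below the leg's top, tall coil fully down on the far leg, yoke flat on both leg tops, centred within 8 mm and square within 7 degrees, clamp past 1.5 rad with its pad pressing on the yoke, all at rest (all of step 3 and all of step 4 and value of joint clamp above 1.5 rad and linear speed of yoke below 0.02 m/s and contact force between pad and yoke above 1 N); the robot touches nothing.
It fails at once if a glass beaker is knocked over (angle between any of beaker, small_beaker's own z axis and vertical above 0.6 rad).
Of coil1, coil2, coil3 only 2 to 3 are there at a start; the rules pass over those that are not, and their reading is None.
At some moment in a run one of coil1, coil2, coil3, tall_coil, yoke may be knocked a few centimetres aside while the robot is not near it.
It also fails if it takes over 208 s, if anything falls off the work surface, if the arm or the gripper's body presses on something with over 40 N, if the wrist force passes 120 N, or if a joint passes its speed limit or range.

## Working session

There is one attempt and no reset: what is moved stays moved. The work goes in short steps, Python scripts to look and compute and a tool call to move; the robot and the scene stay as the last step left them, time stands still between calls to the robot, and variables do not carry over. Pictures are saved under pics/ and viewed, at most 14 in all, crops included, and the job is handed in when it is done.

Besides the shell and the picture viewer there is one more tool, called after ">>>" as a command line: name --argument value ..., lists and objects as JSON in quotes. apply_moves: Moves the arm, as the interface text tells. Its arguments: {"type":"object","properties":{"targets":{"type":"array","items":{"type":"object","properties":{"dp":{"type":"array","items":{"type":"number"}},"yaw":{"type":"number"}}}},"grip":{"type":"number"},"squeeze":{"type":"number"}},"required":["targets"]}

```bash
ls; mkdir -p pics; cat > h.py <<'E'
import numpy as np, cv2
from plant import get_state, cams, r
from scipy.spatial.transform import Rotation as Ro
def cap(name,save=None):
    s=get_state(); c=cams.capture(name)
    if save: cv2.imwrite('pics/'+save,c['image'][:,:,::-1])
    z=c['range_z']; v,u=np.mgrid[0:400,0:640]
    P=np.stack([(u-c['cx'])/c['fx']*z,(v-c['cy'])/c['fy']*z,z],-1)
    if 'R' in c: W=(P-c['t'])@c['R']
    else:
        T=np.array(c['T_tool_cam']); R=Ro.from_euler('xyz',s['eef_rot'],degrees=True).as_matrix()
        W=(P@T[:3,:3].T+T[:3,3])@R.T+np.array(s['tcp_pos'])
    W[z<=0]=np.nan
    return c,W,s
E
python3 - <<'E'
from h import *
c,W,s=cap('top','top0.png'); np.save('top0.npy',W); cap('scene','scene0.png')
print(s); print(c['fx'],c['R'],c['t'])
E
```

```text
pics
{'time_s': 0.0, 'joints': array([ 8.31994148e+01,  2.05905072e+01,  6.34151382e-01, -1.94432674e-02,
       -7.01337590e+01, -1.65080472e+01]), 'qd': array([-0.06155526,  0.01763621,  0.01421946,  0.00316178,  0.01348156,
        0.07420392]), 'joint_torque': array([ 4.29944259e-05, -5.82723427e+01,  2.93049020e+01,  6.99758381e+00,
        7.00752513e-03, -1.61427911e-04]), 'tcp_pos': array([0.26692258, 0.61950586, 0.24763811]), 'eef_rot': array([ 1.79908406e+02, -8.08399017e-03, -2.33152476e+01]), 'contact_force': array([0.08118657, 0.84317872, 0.16476747]), 'moment': array([-0.00058088, -0.00674925,  0.03644335]), 'gripper_force': 0.0, 'gripper_width': 0.0875865122067792}
449.7300856623627 [[ 0.01613074 -0.99977406 -0.01384305]
 [-0.98935636 -0.01395715 -0.14484195]
 [ 0.14461602  0.01603212 -0.98935796]] [-0.00412461  0.58270319  1.27776268]
```

View pics/top0.png

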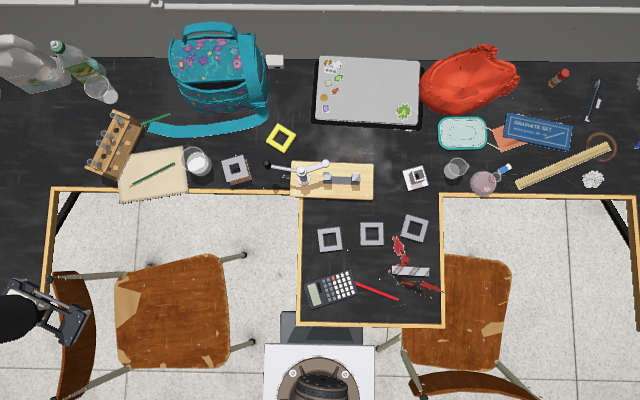

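View pics/scene0.png

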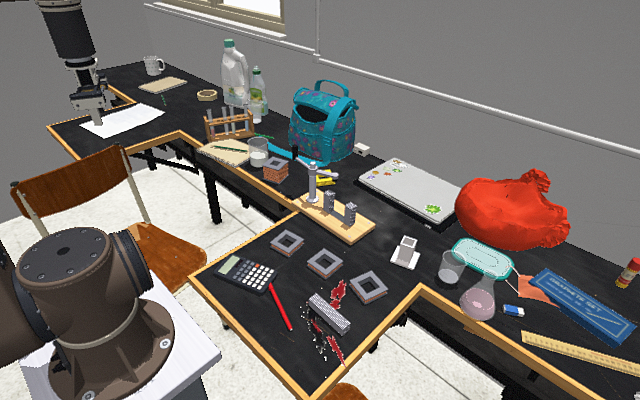

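The top view shows the stand at about (335,180) with its post at (302,175), and the tall coil at (235,169). The former is at (415,178), and the three flat coils are at (329,239), (372,233) and (414,228). The yoke is at (411,271), the yellow look-alike at (281,138), and the beakers at (197,160) and (456,168).

```bash
python3 - <<'E'
from h import *
W=np.load('top0.npy')
def m(n,box,lo,hi):
    u0,v0,u1,v1=box; P=W[v0:v1,u0:u1].reshape(-1,3); P=P[(P[:,2]>lo)&(P[:,2]<hi)]
    if len(P)<5: print(n,'few',len(P)); return
    r=cv2.minAreaRect((P[:,:2]*1000).astype(np.float32)); print(n,len(P),np.round(r[0],1),np.round(r[1],1),round(r[2],1),'z',np.round(np.percentile(P[:,2],[5,50,95]),4))
m('c1',(310,220,350,258),.012,.03)
m('c2',(353,215,391,252),.012,.03)
m('c3',(396,208,433,247),.012,.03)
m('tall',(218,150,254,188),.05,.07)
m('formertop',(400,160,432,195),.05,.07)
m('formerfl',(400,160,432,195),.003,.012)
m('yoke',(388,260,434,282),.015,.035)
m('board',(285,155,380,205),.014,.026)
m('legs',(318,170,364,190),.075,.095)
m('legL',(318,170,340,190),.075,.095)
m('legR',(341,170,364,190),.075,.095)
m('post',(285,155,320,190),.14,.165)
m('knob+',(255,155,300,175),.1,.2)
m('claw',(300,155,335,185),.1,.2)
m('beaker',(180,140,215,180),.07,.1)
m('sbeaker',(440,150,472,190),.05,.08)
m('bench',(440,250,445,260),-.05,.05)
E
```

```text
c1 320 [456.4 -25.7] [66.1 65.9] 7.7 z [0.0138 0.0178 0.0222]
c2 287 [ 474.9 -150.2] [62.2 64.2] 0.9 z [0.0135 0.0174 0.0217]
c3 337 [ 493.2 -275.6] [66.5 66.4] 72.9 z [0.0134 0.0176 0.0215]
tall 417 [658.4 256.1] [68.7 66.4] 17.7 z [0.0532 0.0577 0.0625]
formertop 79 [ 645.1 -281.5] [34.2 34.3] 17.8 z [0.0512 0.0594 0.0648]
formerfl 287 [ 648.7 -284.2] [ 94.8 105.8] 90.0 z [0.0033 0.0057 0.0101]
yoke 303 [ 368.3 -260. ] [106.7  23.1] 87.5 z [0.019  0.0231 0.0271]
board 2371 [633.3 -29.2] [250. 111.] 88.4 z [0.0155 0.0197 0.0242]
legs 142 [632.5 -57.2] [105.7  23.5] 88.3 z [0.0788 0.0841 0.088 ]
legL 70 [633.4 -14.8] [22.9 20.1] 0.8 z [0.0779 0.0841 0.0878]
legR 72 [631.2 -98.8] [22.7 23.5] 89.1 z [0.0792 0.084  0.0881]
post 61 [635.1  55.3] [25.6 27.4] 58.7 z [0.1403 0.1475 0.157 ]
knob+ 180 [643.2 108.5] [100.7  20.1] 81.6 z [0.1276 0.1353 0.1718]
claw 222 [645.2  20.6] [28.9 86.2] 16.6 z [0.1282 0.1341 0.155 ]
beaker 169 [676.3 372.8] [72.2 71.4] 3.7 z [0.0725 0.0857 0.093 ]
sbeaker 103 [ 669.8 -393.1] [52.9 52.8] 54.9 z [0.0517 0.0625 0.0683]
bench 40 [ 416.9 -358.5] [26.8 10.5] 3.3 z [-0.0052 -0.0005  0.0041]
```

```bash
python3 - <<'E'
from h import *
W=np.load('top0.npy')
P=W[150:185,250:300].reshape(-1,3); P=P[(P[:,2]>.155)&(P[:,1]>.1)]
print(len(P),P.mean(0),P.min(0),P.max(0))
a=np.array([.6355,.055]); d=P.mean(0)[:2]-a; print(np.hypot(*d),np.degrees(np.arctan2(d[1],d[0])))
E
```

```text
42 [0.64943439 0.14811875 0.16878727] [0.64223577 0.1399335  0.15855016] [0.65807385 0.15730675 0.17506411]
0.09415555269176223 81.48935005302663
```

>>> apply_moves --targets '[{"dp":[0.383,-0.471,0.002],"yaw":-75},{"dp":[0.383,-0.471,0.002],"yaw":-75},{"dp":[0.383,-0.471,0.002],"yaw":-75},{"dp":[0.383,-0.471,0.002],"yaw":-75},{"dp":[0.383,-0.471,0.002],"yaw":-75},{"dp":[0.383,-0.471,0.002],"yaw":-75},{"dp":[0.383,-0.471,0.002],"yaw":-75},{"dp":[0.383,-0.471,0.002],"yaw":-75},{"dp":[0.383,-0.471,0.002],"yaw":-75},{"dp":[0.383,-0.471,0.002],"yaw":-75},{"dp":[0.383,-0.471,0.002],"yaw":-75},{"dp":[0.383,-0.471,0.002],"yaw":-75},{"dp":[0.383,-0.471,0.002],"yaw":-75},{"dp":[0.383,-0.471,0.002],"yaw":-75},{"dp":[0.383,-0.471,0.002],"yaw":-75},{"dp":[0.383,-0.471,0.002],"yaw":-75},{"dp":[0.383,-0.471,0.002],"yaw":-75},{"dp":[0.383,-0.471,0.002],"yaw":-75},{"dp":[0.383,-0.471,0.002],"yaw":-75},{"dp":[0.383,-0.471,0.002],"yaw":-75}]' --grip -0.2

```text
time_s: 1.77
tcp_pos: [0.6495, 0.15, 0.2508]
eef_rot: [-180.0, 0.0, -98.2]
contact_force: [0.9, 0.1, -0.4]
gripper_width: 0.0527
gripper_force: 0.0
```

>>> apply_moves --targets '[{"dp":[0,-0.001,-0.03],"yaw":0},{"dp":[0,-0.001,-0.06],"yaw":0},{"dp":[0,-0.001,-0.087],"yaw":0},{"dp":[0,-0.001,-0.087],"yaw":0},{"dp":[0,-0.001,-0.087],"yaw":0}]' --grip 0.3

```text
time_s: 2.18
tcp_pos: [0.6492, 0.1483, 0.163]
eef_rot: [179.9, -0.1, -98.2]
contact_force: [0.6, 0.0, 0.9]
gripper_width: 0.031
gripper_force: 0.0
```

```bash
python3 - <<'E'
import numpy as np
a=np.array([.6355,.055]);p0=a+.094*np.array([np.cos(np.radians(81.5)),np.sin(np.radians(81.5))])
for k in range(1,15):
    f=81.5+5.2*k; p=a+.0945*np.array([np.cos(np.radians(f)),np.sin(np.radians(f))])-p0
    print('{"dp":[%.3f,%.3f,%.3f],"yaw":%.0f}'%(p[0],p[1],.012*min(1,k/12),5.2*k),end=',')
E
```

```text
{"dp":[-0.008,0.001,0.001],"yaw":5},{"dp":[-0.017,0.001,0.002],"yaw":10},{"dp":[-0.026,0.001,0.003],"yaw":16},{"dp":[-0.034,-0.001,0.004],"yaw":21},{"dp":[-0.042,-0.003,0.005],"yaw":26},{"dp":[-0.050,-0.006,0.006],"yaw":31},{"dp":[-0.058,-0.009,0.007],"yaw":36},{"dp":[-0.066,-0.014,0.008],"yaw":42},{"dp":[-0.072,-0.019,0.009],"yaw":47},{"dp":[-0.079,-0.024,0.010],"yaw":52},{"dp":[-0.085,-0.031,0.011],"yaw":57},{"dp":[-0.090,-0.037,0.012],"yaw":62},{"dp":[-0.095,-0.044,0.012],"yaw":68},{"dp":[-0.099,-0.052,0.012],"yaw":73},
```

>>> apply_moves --targets '[{"dp":[-0.008,0.001,0.001],"yaw":5},{"dp":[-0.017,0.001,0.002],"yaw":10},{"dp":[-0.026,0.001,0.003],"yaw":16},{"dp":[-0.034,-0.001,0.004],"yaw":21},{"dp":[-0.042,-0.003,0.005],"yaw":26},{"dp":[-0.05,-0.006,0.006],"yaw":31},{"dp":[-0.058,-0.009,0.007],"yaw":36},{"dp":[-0.066,-0.014,0.008],"yaw":42},{"dp":[-0.072,-0.019,0.009],"yaw":47},{"dp":[-0.079,-0.024,0.01],"yaw":52},{"dp":[-0.085,-0.031,0.011],"yaw":57},{"dp":[-0.09,-0.037,0.012],"yaw":62},{"dp":[-0.095,-0.044,0.012],"yaw":68},{"dp":[-0.096,-0.046,0.012],"yaw":69},{"dp":[-0.096,-0.046,0.012],"yaw":69},{"dp":[-0.096,-0.046,0.012],"yaw":69}]'

```text
time_s: 3.52
tcp_pos: [0.555, 0.1025, 0.1772]
eef_rot: [-179.9, -0.1, -29.5]
contact_force: [0.6, 1.2, 0.6]
gripper_width: 0.0307
gripper_force: 0.6
```

```bash
python3 - <<'E'
from h import *
c,W,s=cap('top')
P=W[140:200,280:345].reshape(-1,3); P=P[(P[:,2]>.13)&(P[:,2]<.165)&(P[:,0]>.64)&(P[:,1]<.1)&(P[:,1]>0.03)]
r=cv2.minAreaRect((P[:,:2]*1000).astype(np.float32));print(r,P.max(0),len(P))
E
```

```text
((677.8512573242188, 53.807857513427734), (24.836822509765625, 75.3539810180664), 86.60515594482422) [0.71543573 0.06841082 0.15646394] 172
```

>>> apply_moves --targets '[{"dp":[0,0,0.03],"yaw":0},{"dp":[0,0,0.065],"yaw":0},{"dp":[0.01,-0.02,0.085],"yaw":-5},{"dp":[0.078,-0.159,0.12],"yaw":-62},{"dp":[0.078,-0.159,0.12],"yaw":-62},{"dp":[0.078,-0.159,0.12],"yaw":-62},{"dp":[0.078,-0.159,0.12],"yaw":-62},{"dp":[0.078,-0.159,0.12],"yaw":-62},{"dp":[0.078,-0.159,0.12],"yaw":-62},{"dp":[0.078,-0.159,0.12],"yaw":-62},{"dp":[0.078,-0.159,0.12],"yaw":-62},{"dp":[0.078,-0.159,0.12],"yaw":-62},{"dp":[0.078,-0.159,0.12],"yaw":-62},{"dp":[0.078,-0.159,0.12],"yaw":-62},{"dp":[0.078,-0.159,0.12],"yaw":-62},{"dp":[0.078,-0.159,0.12],"yaw":-62}]' --grip -0.4

```text
time_s: 4.9
tcp_pos: [0.6321, -0.057, 0.2956]
eef_rot: [180.0, -0.0, -91.2]
contact_force: [-0.5, 0.1, 0.7]
gripper_width: 0.0615
gripper_force: 0.0
```

```bash
python3 - <<'E'
from h import *
c,W,s=cap('wrist','w1.png'); np.save('w1.npy',W); print(np.round(c['T_tool_cam'],3),c['fx'],s['tcp_pos'],s['eef_rot'])
for lo,hi in((-.042,.04),(-.12,-.075)):
    m=(W[...,2]>.076)&(W[...,2]<.092)&(W[...,1]>lo)&(W[...,1]<hi)&(W[...,0]>.6)&(W[...,0]<.67); P=W[m]
    if len(P)>9:print(len(P),cv2.minAreaRect((P[:,:2]*1000).astype(np.float32)),np.median(P,0))
E
```

```text
[[-0.    -0.969 -0.248  0.066]
 [ 1.    -0.    -0.     0.001]
 [ 0.    -0.248  0.969 -0.135]
 [ 0.     0.     0.     1.   ]] 328.34519502097686 [ 0.63208447 -0.05698965  0.29555007] [ 1.79992798e+02 -3.96278751e-03 -9.12085016e+01]
467 ((631.8325805664062, -13.937524795532227), (24.38487434387207, 22.339082717895508), 88.64093780517578) [ 0.63183766 -0.01502955  0.08307174]
505 ((629.1131591796875, -97.8079833984375), (22.8839054107666, 22.935298919677734), 88.5588150024414) [ 0.62984931 -0.0979685   0.0831381 ]
```

View pics/w1.png

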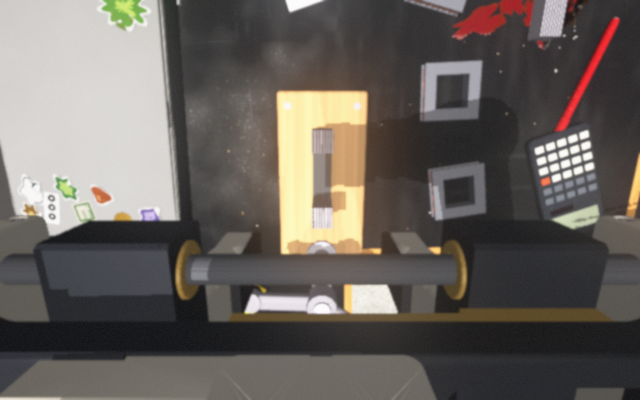

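The wrist picture shows the two leg tops at (322,140) and (322,217), and the measured spacing of 84 mm is right. Next I'll look at the former.

>>> apply_moves --targets '[{"dp":[0.013,-0.2245,-0.03],"yaw":19},{"dp":[0.013,-0.2245,-0.03],"yaw":19},{"dp":[0.013,-0.2245,-0.03],"yaw":19},{"dp":[0.013,-0.2245,-0.03],"yaw":19},{"dp":[0.013,-0.2245,-0.03],"yaw":19},{"dp":[0.013,-0.2245,-0.03],"yaw":19},{"dp":[0.013,-0.2245,-0.03],"yaw":19},{"dp":[0.013,-0.2245,-0.03],"yaw":19},{"dp":[0.013,-0.2245,-0.03],"yaw":19}]'

```text
time_s: 5.7
tcp_pos: [0.6451, -0.2815, 0.2655]
eef_rot: [180.0, 0.0, -72.3]
contact_force: [0.4, -0.8, 0.2]
gripper_width: 0.0613
gripper_force: 0.0
```

```bash
python3 - <<'E'
from h import *
c,W,s=cap('wrist','w2.png'); np.save('w2.npy',W); print(s['tcp_pos'],s['eef_rot'])
near=(np.hypot(W[...,0]-.645,W[...,1]+.2815)<.05)
for lo,hi in((.055,.068),(.002,.011)):
    P=W[near&(W[...,2]>lo)&(W[...,2]<hi)]
    r=cv2.minAreaRect((P[:,:2]*1000).astype(np.float32)); print(len(P),r,np.median(P,0))
E
```

```text
[ 0.64507257 -0.28147959  0.26550777] [ 1.79997585e+02  7.87019410e-03 -7.23048483e+01]
444 ((643.1964111328125, -281.22125244140625), (33.72184753417969, 34.25791931152344), 16.68682861328125) [ 0.64302941 -0.28108092  0.06011725]
1390 ((643.4276733398438, -280.88409423828125), (62.05659103393555, 62.435150146484375), 16.302156448364258) [ 0.65070954 -0.29311611  0.00532341]
```

View pics/w2.png

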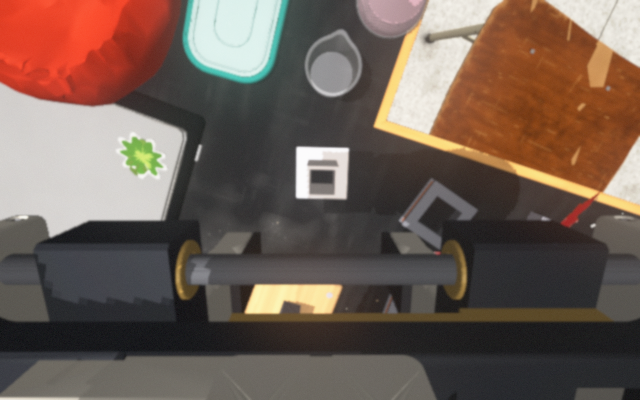

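>>> apply_moves --targets '[{"dp":[-0.002,0.0,-0.04],"yaw":-1.2},{"dp":[-0.002,0.0,-0.08],"yaw":-1.2},{"dp":[-0.002,0.0,-0.12],"yaw":-1.2},{"dp":[-0.002,0.0,-0.16],"yaw":-1.2},{"dp":[-0.002,0.0,-0.195],"yaw":-1.2},{"dp":[-0.002,0.0,-0.213],"yaw":-1.2},{"dp":[-0.002,0.0,-0.213],"yaw":-1.2},{"dp":[-0.002,0.0,-0.213],"yaw":-1.2}]'

```text
time_s: 6.42
tcp_pos: [0.6433, -0.2805, 0.0525]
eef_rot: [179.9, 0.0, -73.4]
contact_force: [0.3, 0.5, 0.9]
gripper_width: 0.061
gripper_force: 0.0
```

>>> apply_moves --targets '[{"dp":[0,0,0],"yaw":0},{"dp":[0,0,0],"yaw":0},{"dp":[0,0,0],"yaw":0},{"dp":[0,0,0],"yaw":0},{"dp":[0,0,0],"yaw":0},{"dp":[0,0,0.03],"yaw":0},{"dp":[0,0,0.07],"yaw":0},{"dp":[0,0,0.105],"yaw":0},{"dp":[0,0,0.105],"yaw":0}]' --grip 1 --squeeze 15

```text
time_s: 7.17
tcp_pos: [0.6469, -0.2832, 0.1668]
eef_rot: [-179.4, -0.4, -73.4]
contact_force: [1.0, -0.5, 1.3]
gripper_width: 0.0335
gripper_force: 15.0
```

```bash
python3 - <<'E'
from h import *
c,W,s=cap('wrist','w3.png'); np.save('w3.npy',W); print(s['tcp_pos'],s['eef_rot'])
R=Ro.from_euler('xyz',s['eef_rot'],degrees=True).as_matrix()
T=(W-s['tcp_pos'])@R
# tool coords; flange top ~ tool z
m=(abs(T[...,1])<.045)&(abs(T[...,0])<.05)&(T[...,2]>.03)&(T[...,2]<.06)
P=T[m]; print(len(P)); 
if len(P)>5:print(cv2.minAreaRect((P[:,:2]*1000).astype(np.float32)),P.min(0),P.max(0),np.median(P,0))
E
```

```text
[ 0.64691208 -0.28318323  0.16680473] [-179.41713362   -0.42765443  -73.43995024]
4602
((7.802367210388184, 0.5162696838378906), (45.435176849365234, 62.191856384277344), 0.09309198707342148) [-0.01491461 -0.03056463  0.0300408 ] [0.03055063 0.03162396 0.05495276] [0.01885086 0.00072894 0.0483805 ]
```

View pics/w3.png

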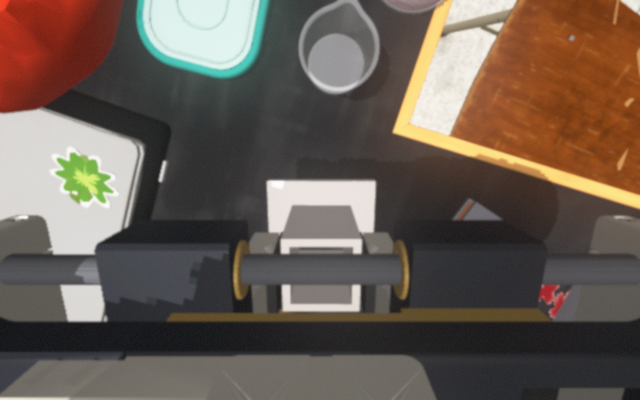

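The former is held straight, with its flange at (321,190). Now I'll carry it over the near leg.

>>> apply_moves --targets '[{"dp":[0,0.02,0.11],"yaw":-2},{"dp":[-0.004,0.055,0.11],"yaw":-6},{"dp":[-0.006,0.09,0.11],"yaw":-10},{"dp":[-0.008,0.125,0.11],"yaw":-14},{"dp":[-0.011,0.16,0.11],"yaw":-18},{"dp":[-0.011,0.195,0.11],"yaw":-18},{"dp":[-0.011,0.23,0.11],"yaw":-18},{"dp":[-0.011,0.255,0.11],"yaw":-18},{"dp":[-0.011,0.2657,0.11],"yaw":-18},{"dp":[-0.011,0.2657,0.0],"yaw":-18},{"dp":[-0.011,0.2657,0.0],"yaw":-18},{"dp":[-0.011,0.2657,0.0],"yaw":-18},{"dp":[-0.011,0.2657,0.0],"yaw":-18},{"dp":[-0.011,0.2657,0.0],"yaw":-18}]'

```text
time_s: 8.38
tcp_pos: [0.6313, -0.0167, 0.1563]
eef_rot: [179.8, -0.1, -91.5]
contact_force: [1.1, 0.4, 1.2]
gripper_width: 0.0339
gripper_force: 15.0
```

```bash
python3 - <<'E'
from h import *
c,W,s=cap('wrist','w4.png'); print(s['tcp_pos'],s['eef_rot'],s['contact_force'])
R=Ro.from_euler('xyz',s['eef_rot'],degrees=True).as_matrix()
T=(W-s['tcp_pos'])@R
m=(abs(T[...,1])<.045)&(abs(T[...,0])<.05)&(T[...,2]>.03)&(T[...,2]<.056)
P=T[m]; print(P.min(0),P.max(0))
m=(abs(W[...,2]-.083)<.008)&(W[...,1]<-.075)&(W[...,1]>-.12)&(abs(W[...,0]-.63)<.03); P=W[m]
print(len(P)); print(cv2.minAreaRect((P[:,:2]*1000).astype(np.float32)),np.median(P,0))
E
```

```text
[ 0.63131438 -0.01669146  0.15634594] [ 1.79797508e+02 -8.42936112e-02 -9.15215722e+01] [1.08330047 0.42934547 1.17172063]
[-0.01468724 -0.0302791   0.03003978] [0.03077311 0.0318689  0.05455403]
1590
((629.1777954101562, -97.67192077636719), (23.75025177001953, 23.225297927856445), 88.43600463867188) [ 0.6292341  -0.09792804  0.08321032]
```

>>> apply_moves --targets '[{"dp":[0,0,0],"yaw":0},{"dp":[0,0,0],"yaw":0},{"dp":[0,0,-0.01],"yaw":0},{"dp":[0,0,-0.01],"yaw":0}]'

```text
time_s: 8.77
tcp_pos: [0.6317, -0.0159, 0.147]
eef_rot: [180.0, 0.0, -91.5]
contact_force: [-1.8, 0.2, -0.9]
gripper_width: 0.0337
gripper_force: 15.0
```

>>> apply_moves --targets '[{"dp":[0.0005,0.0016,0],"yaw":0},{"dp":[0.0005,0.0016,-0.006],"yaw":0},{"dp":[0.0005,0.0016,-0.012],"yaw":0},{"dp":[0.0005,0.0016,-0.017],"yaw":0},{"dp":[0.0005,0.0016,-0.022],"yaw":0},{"dp":[0.0005,0.0016,-0.022],"yaw":0}]'

```text
time_s: 9.27
tcp_pos: [0.6318, -0.0144, 0.1239]
eef_rot: [179.9, -0.0, -91.5]
contact_force: [-0.6, -0.5, -0.4]
gripper_width: 0.0339
gripper_force: 15.0
```

>>> apply_moves --targets '[{"dp":[0,0,-0.015],"yaw":0},{"dp":[0,0,-0.03],"yaw":0},{"dp":[0,0,-0.042],"yaw":0},{"dp":[0,0,-0.049],"yaw":0},{"dp":[0,0,-0.0515],"yaw":0},{"dp":[0,0,-0.0515],"yaw":0},{"dp":[0,0,-0.0515],"yaw":0}]'

```text
time_s: 9.85
tcp_pos: [0.6329, -0.0142, 0.0743]
eef_rot: [-180.0, -0.0, -91.5]
contact_force: [-0.1, 0.1, -0.5]
gripper_width: 0.034
gripper_force: 15.0
```

>>> apply_moves --targets '[{"dp":[0,0,0],"yaw":0},{"dp":[0,0,0],"yaw":0},{"dp":[0,0,0],"yaw":0},{"dp":[0,0,0],"yaw":0},{"dp":[0,0,0.03],"yaw":0},{"dp":[0,0,0.07],"yaw":0},{"dp":[0,0,0.11],"yaw":0},{"dp":[0,0,0.15],"yaw":0},{"dp":[0,0,0.18],"yaw":0},{"dp":[0,0,0.2],"yaw":0},{"dp":[0,0,0.2],"yaw":0}]' --grip -0.4

```text
time_s: 10.77
tcp_pos: [0.6347, -0.0143, 0.2802]
eef_rot: [-179.5, 0.1, -91.5]
contact_force: [0.6, -0.4, 0.2]
gripper_width: 0.0614
gripper_force: 0.0
```

```bash
python3 - <<'E'
from h import *
c,W,s=cap('wrist','w5.png'); print(s['tcp_pos'])
c,W,s=cap('top','top1.png'); np.save('top1.npy',W)
def m(n,box,lo,hi):
    u0,v0,u1,v1=box; P=W[v0:v1,u0:u1].reshape(-1,3); P=P[(P[:,2]>lo)&(P[:,2]<hi)]
    if len(P)<5: print(n,'few',len(P)); return
    r=cv2.minAreaRect((P[:,:2]*1000).astype(np.float32)); print(n,len(P),np.round(r[0],1),np.round(r[1],1),round(r[2],1),'z',np.round(np.percentile(P[:,2],[5,50,95]),4))
m('c1',(310,220,350,258),.012,.03)
m('c2',(353,215,391,252),.012,.03)
m('c3',(396,208,433,247),.012,.03)
m('tall',(218,150,254,188),.05,.07)
m('yoke',(388,260,434,282),.015,.035)
E
```

```text
[ 0.63469067 -0.01429657  0.28023635]
c1 324 [456.3 -25.6] [66.  65.8] 7.8 z [0.0135 0.0177 0.0225]
c2 299 [ 475.  -150.7] [62.5 65.2] 1.2 z [0.0129 0.0175 0.0222]
c3 337 [ 493.4 -276. ] [66.9 66.9] 73.6 z [0.0133 0.0173 0.0219]
tall few 0
yoke 301 [ 368.4 -260.1] [106.9  23.1] 87.6 z [0.0188 0.0225 0.0271]
```

View pics/w5.png

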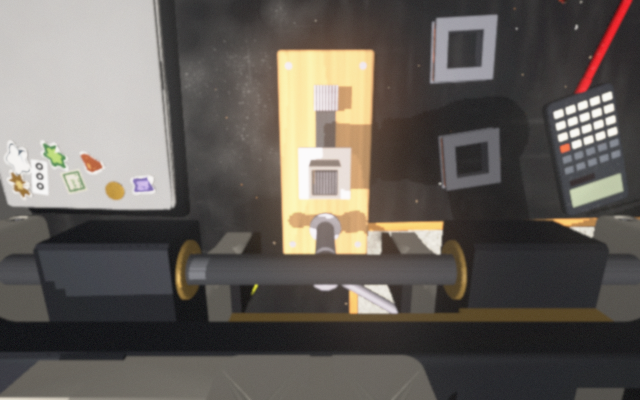

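Former seems seated, with the leg top showing inside the bore at (325,180). I'll go to coil 1.

```bash
cat >> h.py <<'E'
def flat(x,y,lo,hi,rad=.055,cam='wrist'):
    c,W,s=cap(cam); m=(np.hypot(W[...,0]-x,W[...,1]-y)<rad)&(W[...,2]>lo)&(W[...,2]<hi); P=W[m]
    r=cv2.minAreaRect((P[:,:2]*1000).astype(np.float32))
    print('tcp',np.round(s['tcp_pos'],4),'yaw',round(s['eef_rot'][2],2),'n',len(P),'rect',np.round(r[0],1),np.round(r[1],1),round(r[2],1),'z',round(float(np.median(P[:,2])),4)); return W,s
def held(zlo,zhi):
    c,W,s=cap('wrist'); R=Ro.from_euler('xyz',s['eef_rot'],degrees=True).as_matrix(); T=(W-s['tcp_pos'])@R
    P=T[(abs(T[...,1])<.045)&(abs(T[...,0])<.07)&(T[...,2]>zlo)&(T[...,2]<zhi)]
    r=cv2.minAreaRect((P[:,:2]*1000).astype(np.float32))
    print('tcp',np.round(s['tcp_pos'],4),s['eef_rot'].round(2),'n',len(P),P.min(0).round(4),P.max(0).round(4),r); return W,s
E
```

>>> apply_moves --targets '[{"dp":[-0.04,-0.003,0],"yaw":2},{"dp":[-0.08,-0.006,-0.01],"yaw":5},{"dp":[-0.12,-0.01,-0.02],"yaw":9},{"dp":[-0.155,-0.012,-0.03],"yaw":9},{"dp":[-0.176,-0.012,-0.03],"yaw":9},{"dp":[-0.176,-0.012,-0.03],"yaw":9},{"dp":[-0.176,-0.012,-0.03],"yaw":9},{"dp":[-0.176,-0.012,-0.03],"yaw":9},{"dp":[-0.176,-0.012,-0.03],"yaw":9}]' --grip -1

```text
time_s: 11.62
tcp_pos: [0.4572, -0.0262, 0.2436]
eef_rot: [180.0, -0.0, -82.5]
contact_force: [1.0, 0.4, 0.0]
gripper_width: 0.0877
gripper_force: 0.0
```

```bash
python3 - <<'E'
from h import *
flat(.456,-.026,.013,.024)
c,W,s=cap('top')
for P in (W[150:190,315:342].reshape(-1,3),):
    P=P[(P[:,2]>.07)&(P[:,2]<.1)];print(np.median(P,0),cv2.minAreaRect((P[:,:2]*1000).astype(np.float32)))
    print(np.histogram(P[:,2],bins=[.07,.074,.078,.082,.086,.09,.1]))
E
```

```text
tcp [ 0.4572 -0.0262  0.2436] yaw -82.51 n 2320 rect [453.6 -24.8] [66.1 66.4] 7.9 z 0.0173
[ 0.63275669 -0.01606289  0.08207539] ((634.5965576171875, -14.776975631713867), (34.94696044921875, 31.6259765625), 0.8050181865692139)
(array([ 6, 17, 43, 55, 14,  0]), array([0.07 , 0.074, 0.078, 0.082, 0.086, 0.09 , 0.1  ]))
```

>>> apply_moves --targets '[{"dp":[-0.002,0.0015,-0.04],"yaw":0.4},{"dp":[-0.002,0.0015,-0.08],"yaw":0.4},{"dp":[-0.002,0.0015,-0.12],"yaw":0.4},{"dp":[-0.002,0.0015,-0.16],"yaw":0.4},{"dp":[-0.002,0.0015,-0.19],"yaw":0.4},{"dp":[-0.002,0.0015,-0.205],"yaw":0.4},{"dp":[-0.002,0.0015,-0.2145],"yaw":0.4},{"dp":[-0.002,0.0015,-0.2145],"yaw":0.4},{"dp":[-0.002,0.0015,-0.2145],"yaw":0.4},{"dp":[-0.002,0.0015,-0.2145],"yaw":0.4}]'

```text
time_s: 12.55
tcp_pos: [0.4553, -0.0247, 0.0299]
eef_rot: [-180.0, -0.0, -82.1]
contact_force: [0.7, 0.2, 0.3]
gripper_width: 0.0878
gripper_force: 0.0
```

>>> apply_moves --targets '[{"dp":[0,0,0],"yaw":0},{"dp":[0,0,0],"yaw":0},{"dp":[0,0,0],"yaw":0},{"dp":[0,0,0],"yaw":0},{"dp":[0,0,0],"yaw":0},{"dp":[0,0,0.03],"yaw":0},{"dp":[0,0,0.07],"yaw":0},{"dp":[0,0,0.11],"yaw":0},{"dp":[0,0,0.11],"yaw":0},{"dp":[0,0,0.11],"yaw":0},{"dp":[0,0,0.11],"yaw":0}]' --grip 1 --squeeze 20

```text
time_s: 13.47
tcp_pos: [0.454, -0.0248, 0.1394]
eef_rot: [-180.0, 0.0, -82.1]
contact_force: [-0.2, -0.2, -1.7]
gripper_width: 0.0655
gripper_force: 20.0
```

```bash
python3 - <<'E'
from h import *
W,s=held(.005,.028)
E
```

```text
tcp [ 0.454  -0.0248  0.1394] [-1.7999e+02  3.0000e-02 -8.2130e+01] n 11336 [-0.0322 -0.045   0.005 ] [0.0333 0.045  0.028 ] ((0.5731735229492188, -0.025707244873046875), (65.45781707763672, 89.94661712646484), 0.12291904538869858)
```

>>> apply_moves --targets '[{"dp":[0.035,0.003,0.01],"yaw":-3},{"dp":[0.07,0.006,0.01],"yaw":-6},{"dp":[0.105,0.009,0.01],"yaw":-9.4},{"dp":[0.14,0.0113,0.01],"yaw":-9.4},{"dp":[0.17,0.0113,0.01],"yaw":-9.4},{"dp":[0.178,0.0113,0.0],"yaw":-9.4},{"dp":[0.178,0.0113,0.0],"yaw":-9.4},{"dp":[0.178,0.0113,0.0],"yaw":-9.4},{"dp":[0.178,0.0113,0.0],"yaw":-9.4},{"dp":[0.178,0.0113,-0.015],"yaw":-9.4},{"dp":[0.178,0.0113,-0.015],"yaw":-9.4},{"dp":[0.178,0.0113,-0.015],"yaw":-9.4}]'

```text
time_s: 14.52
tcp_pos: [0.6313, -0.0136, 0.1245]
eef_rot: [179.9, -0.0, -91.5]
contact_force: [0.2, -1.0, -1.0]
gripper_width: 0.0657
gripper_force: 20.0
```

>>> apply_moves --targets '[{"dp":[0.0005,0,-0.008],"yaw":0},{"dp":[0.0005,0,-0.016],"yaw":0},{"dp":[0.0005,0,-0.024],"yaw":0},{"dp":[0.0005,0,-0.03],"yaw":0},{"dp":[0.0005,0,-0.036],"yaw":0},{"dp":[0.0005,0,-0.036],"yaw":0}]'

```text
time_s: 15.02
tcp_pos: [0.6322, -0.0137, 0.0868]
eef_rot: [179.9, -0.0, -91.5]
contact_force: [0.1, 0.6, -1.7]
gripper_width: 0.0657
gripper_force: 20.0
```

>>> apply_moves --targets '[{"dp":[0,0,-0.01],"yaw":0},{"dp":[0,0,-0.02],"yaw":0},{"dp":[0,0,-0.028],"yaw":0},{"dp":[0,0,-0.03],"yaw":0},{"dp":[0,0,-0.03],"yaw":0},{"dp":[0,0,-0.03],"yaw":0}]'

```text
time_s: 15.52
tcp_pos: [0.6331, -0.0136, 0.0584]
eef_rot: [180.0, -0.0, -91.5]
contact_force: [0.0, 0.1, -0.8]
gripper_width: 0.0658
gripper_force: 20.0
```

>>> apply_moves --targets '[{"dp":[0,0,0],"yaw":0},{"dp":[0,0,0],"yaw":0},{"dp":[0,0,0],"yaw":0},{"dp":[0,0,0],"yaw":0},{"dp":[0,0,0.035],"yaw":0},{"dp":[0,0,0.075],"yaw":0},{"dp":[0,0,0.115],"yaw":0},{"dp":[-0.02,-0.02,0.155],"yaw":0},{"dp":[-0.05,-0.05,0.185],"yaw":0},{"dp":[-0.08,-0.08,0.185],"yaw":0},{"dp":[-0.11,-0.11,0.185],"yaw":0},{"dp":[-0.14,-0.135,0.185],"yaw":0},{"dp":[-0.158,-0.137,0.185],"yaw":2},{"dp":[-0.158,-0.137,0.185],"yaw":2},{"dp":[-0.158,-0.137,0.185],"yaw":2},{"dp":[-0.158,-0.137,0.185],"yaw":2},{"dp":[-0.158,-0.137,0.185],"yaw":2}]' --grip -1

```text
time_s: 16.93
tcp_pos: [0.4758, -0.1502, 0.2437]
eef_rot: [-180.0, -0.0, -89.5]
contact_force: [1.5, -0.1, 0.3]
gripper_width: 0.0874
gripper_force: 0.0
```

```bash
python3 - <<'E'
from h import *
flat(.475,-.1505,.013,.024)
flat(.632,-.0145,.036,.052,cam='top')
E
```

```text
tcp [ 0.4758 -0.1502  0.2437] yaw -89.49 n 2264 rect [ 472.3 -149.3] [66.  66.2] 1.2 z 0.0173
tcp [ 0.4759 -0.1501  0.2435] yaw -89.48 n 284 rect [636.3 -13.4] [64.4 65. ] 0.7 z 0.0441
```

>>> apply_moves --targets '[{"dp":[-0.002,0.001,-0.04],"yaw":0.7},{"dp":[-0.002,0.001,-0.08],"yaw":0.7},{"dp":[-0.002,0.001,-0.12],"yaw":0.7},{"dp":[-0.002,0.001,-0.16],"yaw":0.7},{"dp":[-0.002,0.001,-0.19],"yaw":0.7},{"dp":[-0.002,0.001,-0.205],"yaw":0.7},{"dp":[-0.002,0.001,-0.2145],"yaw":0.7},{"dp":[-0.002,0.001,-0.2145],"yaw":0.7},{"dp":[-0.002,0.001,-0.2145],"yaw":0.7},{"dp":[-0.002,0.001,-0.2145],"yaw":0.7}]'

```text
time_s: 17.87
tcp_pos: [0.4743, -0.1494, 0.0301]
eef_rot: [-179.9, -0.0, -88.8]
contact_force: [0.2, -0.4, 0.0]
gripper_width: 0.0878
gripper_force: 0.0
```

>>> apply_moves --targets '[{"dp":[0,0,0],"yaw":0},{"dp":[0,0,0],"yaw":0},{"dp":[0,0,0],"yaw":0},{"dp":[0,0,0],"yaw":0},{"dp":[0,0,0],"yaw":0},{"dp":[0,0,0.03],"yaw":0},{"dp":[0,0,0.07],"yaw":0},{"dp":[0,0,0.11],"yaw":0},{"dp":[0,0,0.11],"yaw":0},{"dp":[0,0,0.11],"yaw":0},{"dp":[0,0,0.11],"yaw":0}]' --grip 1

```text
time_s: 18.78
tcp_pos: [0.4725, -0.1494, 0.1389]
eef_rot: [-180.0, 0.0, -88.8]
contact_force: [-0.8, -0.6, -1.4]
gripper_width: 0.0654
gripper_force: 20.0
```

```bash
python3 - <<'E'
from h import *
W,s=held(.005,.028)
E
```

```text
tcp [ 0.4725 -0.1494  0.1389] [-1.7999e+02  3.0000e-02 -8.8840e+01] n 11367 [-0.0317 -0.045   0.005 ] [0.0331 0.0449 0.028 ] ((0.6602516174316406, -0.027507781982421875), (89.93959045410156, 64.79988861083984), 89.99629974365234)
```

>>> apply_moves --targets '[{"dp":[0.027,0.023,0.01],"yaw":-1},{"dp":[0.054,0.046,0.01],"yaw":-2},{"dp":[0.081,0.069,0.01],"yaw":-2.7},{"dp":[0.108,0.092,0.01],"yaw":-2.7},{"dp":[0.135,0.115,0.01],"yaw":-2.7},{"dp":[0.153,0.13,0.01],"yaw":-2.7},{"dp":[0.1598,0.1357,0.0],"yaw":-2.7},{"dp":[0.1598,0.1357,0.0],"yaw":-2.7},{"dp":[0.1598,0.1357,0.0],"yaw":-2.7},{"dp":[0.1598,0.1357,0.0],"yaw":-2.7},{"dp":[0.1598,0.1357,-0.015],"yaw":-2.7},{"dp":[0.1598,0.1357,-0.015],"yaw":-2.7},{"dp":[0.1598,0.1357,-0.015],"yaw":-2.7}]'

```text
time_s: 19.92
tcp_pos: [0.6317, -0.0147, 0.1237]
eef_rot: [179.9, -0.0, -91.6]
contact_force: [0.2, 0.2, -0.9]
gripper_width: 0.0656
gripper_force: 20.0
```

>>> apply_moves --targets '[{"dp":[0.0,0.001,-0.008],"yaw":0},{"dp":[0.0,0.001,-0.016],"yaw":0},{"dp":[0.0,0.001,-0.024],"yaw":0},{"dp":[0.0,0.001,-0.03],"yaw":0},{"dp":[0.0,0.001,-0.036],"yaw":0},{"dp":[0.0,0.001,-0.036],"yaw":0}]'

```text
time_s: 20.42
tcp_pos: [0.632, -0.013, 0.0863]
eef_rot: [179.9, -0.0, -91.5]
contact_force: [-0.1, -0.5, -1.3]
gripper_width: 0.0655
gripper_force: 20.0
```

>>> apply_moves --targets '[{"dp":[0,0,-0.005],"yaw":0},{"dp":[0,0,-0.01],"yaw":0},{"dp":[0,0,-0.011],"yaw":0},{"dp":[0,0,-0.011],"yaw":0},{"dp":[0,0,-0.011],"yaw":0}]'

```text
time_s: 20.83
tcp_pos: [0.633, -0.0128, 0.0771]
eef_rot: [-180.0, -0.0, -91.5]
contact_force: [0.7, 0.7, -1.3]
gripper_width: 0.0655
gripper_force: 20.0
```

>>> apply_moves --targets '[{"dp":[0,0,0],"yaw":0},{"dp":[0,0,0],"yaw":0},{"dp":[0,0,0],"yaw":0},{"dp":[0,0,0],"yaw":0},{"dp":[0,0,0.035],"yaw":0},{"dp":[0,0,0.075],"yaw":0},{"dp":[0,0,0.115],"yaw":0},{"dp":[-0.015,-0.02,0.145],"yaw":-3},{"dp":[-0.035,-0.05,0.168],"yaw":-8},{"dp":[-0.055,-0.085,0.168],"yaw":-15},{"dp":[-0.07,-0.12,0.168],"yaw":-15},{"dp":[-0.085,-0.155,0.168],"yaw":-15},{"dp":[-0.1,-0.19,0.168],"yaw":-15},{"dp":[-0.115,-0.225,0.168],"yaw":-15},{"dp":[-0.139,-0.262,0.168],"yaw":-15},{"dp":[-0.139,-0.262,0.168],"yaw":-15},{"dp":[-0.139,-0.262,0.168],"yaw":-15},{"dp":[-0.139,-0.262,0.168],"yaw":-15},{"dp":[-0.139,-0.262,0.168],"yaw":-15},{"dp":[-0.139,-0.262,0.168],"yaw":-15}]' --grip -1

```text
time_s: 22.5
tcp_pos: [0.4946, -0.2739, 0.2451]
eef_rot: [-180.0, 0.0, -106.4]
contact_force: [0.9, -0.2, -0.7]
gripper_width: 0.0874
gripper_force: 0.0
```

```bash
python3 - <<'E'
from h import *
flat(.493,-.276,.013,.024)
flat(.632,-.0145,.053,.07,cam='top')
flat(.658,.256,.048,.068,cam='top')
E
```

```text
tcp [ 0.4946 -0.2739  0.2451] yaw -106.42 n 2268 rect [ 490.6 -275.4] [66.1 66.1] 74.1 z 0.0173
tcp [ 0.4946 -0.2738  0.245 ] yaw -106.41 n 162 rect [635.9   1.9] [34.9 63.9] 89.2 z 0.0611
tcp [ 0.4945 -0.2739  0.245 ] yaw -106.41 n 417 rect [657.7 256.2] [67.5 66.5] 17.3 z 0.0578
```

>>> apply_moves --targets '[{"dp":[-0.0025,-0.001,-0.04],"yaw":0.5},{"dp":[-0.0025,-0.001,-0.08],"yaw":0.5},{"dp":[-0.0025,-0.001,-0.12],"yaw":0.5},{"dp":[-0.0025,-0.001,-0.16],"yaw":0.5},{"dp":[-0.0025,-0.001,-0.19],"yaw":0.5},{"dp":[-0.0025,-0.001,-0.205],"yaw":0.5},{"dp":[-0.0025,-0.001,-0.2145],"yaw":0.5},{"dp":[-0.0025,-0.001,-0.2145],"yaw":0.5},{"dp":[-0.0025,-0.001,-0.2145],"yaw":0.5},{"dp":[-0.0025,-0.001,-0.2145],"yaw":0.5}]'

```text
time_s: 23.48
tcp_pos: [0.4926, -0.2759, 0.0319]
eef_rot: [-179.9, 0.0, -106.0]
contact_force: [-0.1, 0.1, 0.4]
gripper_width: 0.0877
gripper_force: 0.0
```

>>> apply_moves --targets '[{"dp":[0,0,0],"yaw":0},{"dp":[0,0,0],"yaw":0},{"dp":[0,0,0],"yaw":0},{"dp":[0,0,0],"yaw":0},{"dp":[0,0,0],"yaw":0},{"dp":[0,0,0.03],"yaw":0},{"dp":[0,0,0.07],"yaw":0},{"dp":[0,0,0.11],"yaw":0},{"dp":[0,0,0.11],"yaw":0},{"dp":[0,0,0.11],"yaw":0},{"dp":[0,0,0.11],"yaw":0}]' --grip 1

```text
time_s: 24.4
tcp_pos: [0.4909, -0.2756, 0.1404]
eef_rot: [-180.0, 0.0, -106.0]
contact_force: [-0.7, -0.4, -1.7]
gripper_width: 0.0656
gripper_force: 20.0
```

```bash
python3 - <<'E'
from h import *
W,s=held(.005,.028)
E
```

```text
tcp [ 0.4909 -0.2756  0.1404] [-1.7999e+02  3.0000e-02 -1.0604e+02] n 10806 [-0.0323 -0.045   0.005 ] [0.0331 0.0449 0.028 ] ((0.40592193603515625, -0.04864501953125), (89.85327911376953, 65.39280700683594), 89.88099670410156)
```

>>> apply_moves --targets '[{"dp":[0.018,0.032,0.01],"yaw":3},{"dp":[0.036,0.064,0.01],"yaw":6},{"dp":[0.054,0.096,0.01],"yaw":9},{"dp":[0.072,0.128,0.01],"yaw":12},{"dp":[0.09,0.16,0.01],"yaw":14.5},{"dp":[0.107,0.192,0.01],"yaw":14.5},{"dp":[0.123,0.224,0.01],"yaw":14.5},{"dp":[0.135,0.25,0.01],"yaw":14.5},{"dp":[0.1412,0.262,0.0],"yaw":14.5},{"dp":[0.1412,0.262,0.0],"yaw":14.5},{"dp":[0.1412,0.262,0.0],"yaw":14.5},{"dp":[0.1412,0.262,0.0],"yaw":14.5},{"dp":[0.1412,0.262,-0.012],"yaw":14.5},{"dp":[0.1412,0.262,-0.012],"yaw":14.5},{"dp":[0.1412,0.262,-0.012],"yaw":14.5}]'

```text
time_s: 25.7
tcp_pos: [0.6316, -0.0149, 0.1276]
eef_rot: [179.9, -0.0, -91.6]
contact_force: [0.3, -0.6, -2.0]
gripper_width: 0.0657
gripper_force: 20.0
```

>>> apply_moves --targets '[{"dp":[0.0003,0.001,-0.008],"yaw":0},{"dp":[0.0003,0.001,-0.016],"yaw":0},{"dp":[0.0003,0.001,-0.024],"yaw":0},{"dp":[0.0003,0.001,-0.03],"yaw":0},{"dp":[0.0003,0.001,-0.033],"yaw":0},{"dp":[0.0003,0.001,-0.033],"yaw":0}]'

```text
time_s: 26.2
tcp_pos: [0.6323, -0.0129, 0.0943]
eef_rot: [179.9, -0.0, -91.5]
contact_force: [0.2, -0.1, -1.4]
gripper_width: 0.0656
gripper_force: 20.0
```

>>> apply_moves --targets '[{"dp":[0,0,0],"yaw":0},{"dp":[0,0,0],"yaw":0},{"dp":[0,0,0],"yaw":0},{"dp":[0,0,0],"yaw":0},{"dp":[0,0,0.035],"yaw":0},{"dp":[0,0,0.075],"yaw":0},{"dp":[0,0,0.115],"yaw":0},{"dp":[0,0,0.15],"yaw":0},{"dp":[0,0.015,0.175],"yaw":0},{"dp":[0.005,0.05,0.175],"yaw":6},{"dp":[0.01,0.085,0.175],"yaw":12},{"dp":[0.015,0.12,0.175],"yaw":19},{"dp":[0.02,0.155,0.175],"yaw":19},{"dp":[0.024,0.19,0.175],"yaw":19},{"dp":[0.024,0.225,0.175],"yaw":19},{"dp":[0.024,0.255,0.175],"yaw":19},{"dp":[0.024,0.269,0.175],"yaw":19},{"dp":[0.024,0.269,0.175],"yaw":19},{"dp":[0.024,0.269,0.175],"yaw":19},{"dp":[0.024,0.269,0.175],"yaw":19}]' --grip -1

```text
time_s: 27.87
tcp_pos: [0.6569, 0.2555, 0.2708]
eef_rot: [-180.0, -0.0, -72.5]
contact_force: [0.3, 0.2, -0.7]
gripper_width: 0.0876
gripper_force: 0.0
```

```bash
python3 - <<'E'
from h import *
W,s=flat(.657,.256,.05,.066)
W,s=flat(.632,-.0145,.072,.0805,cam='top')
c=cams.capture('wrist'); cv2.imwrite('pics/w6.png',c['image'][:,:,::-1])
t=cams.capture('top'); im=t['image'][130:300,180:460,::-1]; cv2.imwrite('pics/t6.png',cv2.resize(im,None,fx=2.5,fy=2.5))
E
```

```text
tcp [0.6569 0.2555 0.2708] yaw -72.52 n 3007 rect [654.7 256.9] [66.1 66.1] 17.3 z 0.0573
tcp [0.6569 0.2551 0.2709] yaw -72.56 n 268 rect [634.2 -13.3] [65.2 63.4] 0.6 z 0.0785
```

View pics/t6.png

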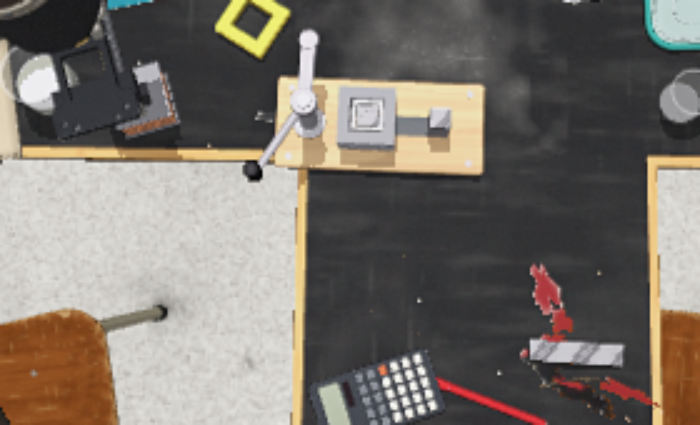

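The picture shows the coil stack square on the near leg at (367,115), the clamp fully open, and the yoke undisturbed at (576,352).

>>> apply_moves --targets '[{"dp":[-0.001,0.0015,-0.04],"yaw":0},{"dp":[-0.001,0.0015,-0.08],"yaw":0},{"dp":[-0.001,0.0015,-0.12],"yaw":0},{"dp":[-0.001,0.0015,-0.155],"yaw":0},{"dp":[-0.001,0.0015,-0.185],"yaw":0},{"dp":[-0.001,0.0015,-0.205],"yaw":0},{"dp":[-0.001,0.0015,-0.218],"yaw":0},{"dp":[-0.001,0.0015,-0.218],"yaw":0},{"dp":[-0.001,0.0015,-0.218],"yaw":0},{"dp":[-0.001,0.0015,-0.218],"yaw":0},{"dp":[-0.001,0.0015,-0.218],"yaw":0}]'

```text
time_s: 28.98
tcp_pos: [0.657, 0.2583, 0.0548]
eef_rot: [-179.8, 0.0, -72.5]
contact_force: [-0.9, -0.3, 1.2]
gripper_width: 0.0877
gripper_force: 0.0
```

>>> apply_moves --targets '[{"dp":[0,0,0],"yaw":0},{"dp":[0,0,0],"yaw":0},{"dp":[0,0,0],"yaw":0},{"dp":[0,0,0],"yaw":0},{"dp":[0,0,0],"yaw":0},{"dp":[0,0,0.03],"yaw":0},{"dp":[0,0,0.065],"yaw":0},{"dp":[0,0,0.1],"yaw":0},{"dp":[0,0,0.14],"yaw":0},{"dp":[0,0,0.18],"yaw":0},{"dp":[0,0,0.22],"yaw":0},{"dp":[0,0,0.22],"yaw":0},{"dp":[0,0,0.22],"yaw":0},{"dp":[0,0,0.22],"yaw":0}]' --grip 1 --squeeze 30

```text
time_s: 30.15
tcp_pos: [0.655, 0.2576, 0.2712]
eef_rot: [179.9, 0.0, -72.5]
contact_force: [-0.0, 0.3, -3.9]
gripper_width: 0.0658
gripper_force: 30.0
```

```bash
python3 - <<'E'
from h import *
W,s=held(.025,.07)
c=cams.capture('wrist'); cv2.imwrite('pics/w7.png',c['image'][:,:,::-1])
R=Ro.from_euler('xyz',s['eef_rot'],degrees=True).as_matrix(); T=(W-s['tcp_pos'])@R
for a,b in((-.015,-.005),(-.005,.005),(.005,.02),(.03,.045),(.045,.06)):
    P=T[(abs(T[...,1])<.032)&(abs(T[...,0])<.07)&(T[...,2]>a)&(T[...,2]<b)]; 
    if len(P): print(a,b,len(P),P.min(0).round(4),P.max(0).round(4))
E
```

```text
tcp [0.655  0.2576 0.2712] [ 1.7989e+02  3.0000e-02 -7.2520e+01] n 1956 [-0.015  -0.0323  0.025 ] [0.0335 0.0337 0.0549] ((9.197958946228027, 0.6211776733398438), (48.44767761230469, 66.0523910522461), 0.1669222116470337)
-0.015 -0.005 1165 [-0.0195 -0.032  -0.0064] [ 0.0334  0.032  -0.005 ]
-0.005 0.005 10397 [-0.021 -0.032 -0.005] [0.0336 0.032  0.005 ]
0.005 0.02 1185 [-0.0153 -0.0303  0.005 ] [0.0317 0.0311 0.02  ]
0.03 0.045 691 [-0.0125 -0.0301  0.03  ] [0.0317 0.0311 0.045 ]
0.045 0.06 928 [-0.015 -0.032  0.045] [0.0335 0.032  0.0549]
```

View pics/w7.png

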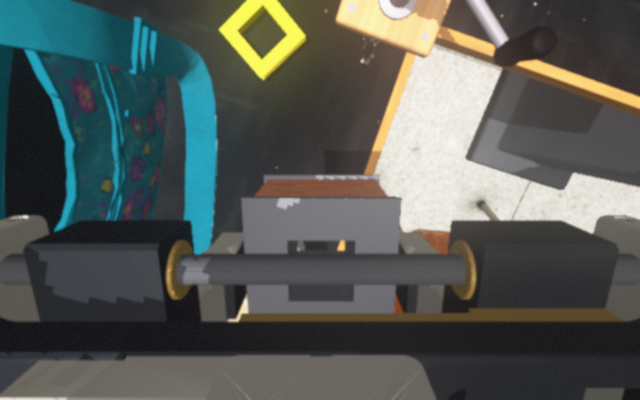

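The tall coil is held square in the jaws (front plate at 245–400, 197–312). Carrying it over the clamp to the far leg.

>>> apply_moves --targets '[{"dp":[0,-0.03,0.0],"yaw":-3},{"dp":[-0.004,-0.065,0.0],"yaw":-6},{"dp":[-0.008,-0.1,0.0],"yaw":-9},{"dp":[-0.012,-0.135,0.0],"yaw":-12},{"dp":[-0.016,-0.17,0.0],"yaw":-15},{"dp":[-0.02,-0.205,0.0],"yaw":-19},{"dp":[-0.024,-0.24,0.0],"yaw":-19},{"dp":[-0.025,-0.275,0.0],"yaw":-19},{"dp":[-0.025,-0.31,0.0],"yaw":-19},{"dp":[-0.025,-0.34,0.0],"yaw":-19},{"dp":[-0.025,-0.355,-0.02],"yaw":-19},{"dp":[-0.025,-0.355,-0.055],"yaw":-19},{"dp":[-0.025,-0.355,-0.09],"yaw":-19},{"dp":[-0.025,-0.355,-0.115],"yaw":-19},{"dp":[-0.025,-0.355,-0.12],"yaw":-19},{"dp":[-0.025,-0.355,-0.12],"yaw":-19},{"dp":[-0.025,-0.355,-0.12],"yaw":-19},{"dp":[-0.025,-0.355,-0.12],"yaw":-19}]'

```text
time_s: 31.75
tcp_pos: [0.6322, -0.0972, 0.1544]
eef_rot: [-179.8, -0.0, -91.5]
contact_force: [-0.4, -0.3, -2.7]
gripper_width: 0.066
gripper_force: 30.0
```

```bash
python3 - <<'E'
from h import *
s=get_state(); print(s['tcp_pos'],s['eef_rot'],s['contact_force'])
E
```

```text
[ 0.63217968 -0.09717782  0.15438725] [-1.79847857e+02 -1.20850748e-02 -9.14664305e+01] [-0.35953284 -0.30624517 -2.74016724]
```

>>> apply_moves --targets '[{"dp":[0,0,0],"yaw":0},{"dp":[0,0,-0.005],"yaw":0},{"dp":[0,0,-0.005],"yaw":0},{"dp":[0,0,-0.005],"yaw":0}]'

```text
time_s: 32.08
tcp_pos: [0.6308, -0.0972, 0.1478]
eef_rot: [-180.0, 0.0, -91.5]
contact_force: [-0.5, -0.3, -4.1]
gripper_width: 0.0658
gripper_force: 30.0
```

>>> apply_moves --targets '[{"dp":[-0.0005,0,-0.004],"yaw":0},{"dp":[-0.0005,0,-0.008],"yaw":0},{"dp":[-0.0005,0,-0.012],"yaw":0},{"dp":[-0.0005,0,-0.016],"yaw":0},{"dp":[-0.0005,0,-0.02],"yaw":0},{"dp":[-0.0005,0,-0.02],"yaw":0}]'

```text
time_s: 32.58
tcp_pos: [0.6298, -0.0973, 0.1262]
eef_rot: [179.9, -0.0, -91.5]
contact_force: [-0.4, -0.8, -3.7]
gripper_width: 0.0657
gripper_force: 30.0
```

>>> apply_moves --targets '[{"dp":[0,0,-0.012],"yaw":0},{"dp":[0,0,-0.024],"yaw":0},{"dp":[0,0,-0.036],"yaw":0},{"dp":[0,0,-0.046],"yaw":0},{"dp":[0,0,-0.051],"yaw":0},{"dp":[0,0,-0.051],"yaw":0},{"dp":[0,0,-0.051],"yaw":0}]'

```text
time_s: 33.17
tcp_pos: [0.6303, -0.0974, 0.0761]
eef_rot: [180.0, -0.0, -91.5]
contact_force: [-0.6, 0.0, -3.4]
gripper_width: 0.0664
gripper_force: 30.0
```

>>> apply_moves --targets '[{"dp":[0,0,0],"yaw":0},{"dp":[0,0,0],"yaw":0},{"dp":[0,0,0],"yaw":0},{"dp":[0,0,0],"yaw":0},{"dp":[0,0,0.035],"yaw":0},{"dp":[0,0,0.07],"yaw":0},{"dp":[0,0,0.11],"yaw":0},{"dp":[-0.03,-0.018,0.14],"yaw":0},{"dp":[-0.06,-0.036,0.165],"yaw":0},{"dp":[-0.09,-0.055,0.17],"yaw":0},{"dp":[-0.12,-0.074,0.17],"yaw":0},{"dp":[-0.15,-0.093,0.17],"yaw":0},{"dp":[-0.18,-0.112,0.17],"yaw":0},{"dp":[-0.21,-0.13,0.17],"yaw":0},{"dp":[-0.24,-0.148,0.17],"yaw":0},{"dp":[-0.262,-0.163,0.17],"yaw":-1},{"dp":[-0.262,-0.163,0.17],"yaw":-1},{"dp":[-0.262,-0.163,0.17],"yaw":-1},{"dp":[-0.262,-0.163,0.17],"yaw":-1},{"dp":[-0.262,-0.163,0.17],"yaw":-1}]' --grip -1

```text
time_s: 34.83
tcp_pos: [0.3691, -0.2601, 0.2468]
eef_rot: [-180.0, -0.0, -92.5]
contact_force: [-0.0, 0.4, 0.7]
gripper_width: 0.0877
gripper_force: 0.0
```

```bash
python3 - <<'E'
from h import *
flat(.367,-.26,.018,.029,.07)
flat(.632,-.0145,.0725,.0808,cam='top')
W,s=flat(.631,-.098,.0725,.0808,cam='top')
t=cams.capture('top'); im=t['image'][130:300,180:460,::-1]; cv2.imwrite('pics/t8.png',cv2.resize(im,None,fx=2.5,fy=2.5))
E
```

```text
tcp [ 0.3691 -0.2601  0.2468] yaw -92.47 n 2029 rect [ 365.6 -260.3] [107.3  23. ] 87.3 z 0.0232
tcp [ 0.3691 -0.26    0.2466] yaw -92.46 n 286 rect [634.1 -24.6] [64.9 86.7] 0.1 z 0.0785
tcp [ 0.3691 -0.26    0.2465] yaw -92.45 n 396 rect [632.4 -88.2] [65.3 86.7] 0.5 z 0.0778
```

View pics/t8.png

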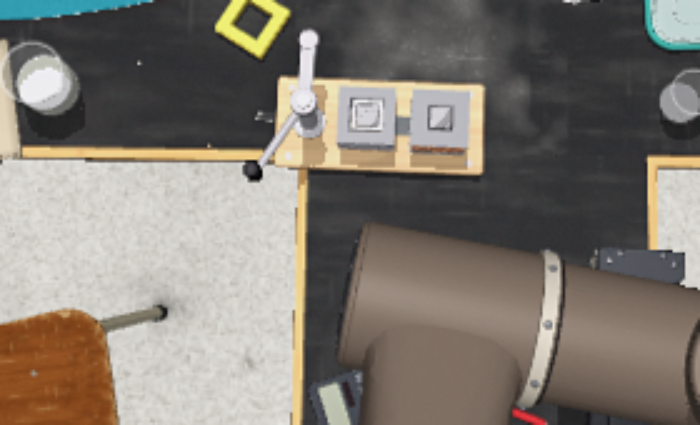

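The picture shows the tall coil seated on the far leg at (440,117), the stack on the near leg, and the clamp open. Next I'll grasp the yoke.

>>> apply_moves --targets '[{"dp":[-0.002,0,-0.04],"yaw":0},{"dp":[-0.002,0,-0.08],"yaw":0},{"dp":[-0.002,0,-0.12],"yaw":0},{"dp":[-0.002,0,-0.16],"yaw":0},{"dp":[-0.002,0,-0.19],"yaw":0},{"dp":[-0.002,0,-0.205],"yaw":0},{"dp":[-0.002,0,-0.216],"yaw":0},{"dp":[-0.002,0,-0.216],"yaw":0},{"dp":[-0.002,0,-0.216],"yaw":0},{"dp":[-0.002,0,-0.216],"yaw":0}]'

```text
time_s: 35.87
tcp_pos: [0.3671, -0.2603, 0.0311]
eef_rot: [-180.0, -0.0, -92.5]
contact_force: [0.3, 0.3, 0.2]
gripper_width: 0.0876
gripper_force: 0.0
```

>>> apply_moves --targets '[{"dp":[0,0,0],"yaw":0},{"dp":[0,0,0],"yaw":0},{"dp":[0,0,0],"yaw":0},{"dp":[0,0,0],"yaw":0},{"dp":[0,0,0],"yaw":0},{"dp":[0,0,0],"yaw":0},{"dp":[0,0,0],"yaw":0},{"dp":[0,0,0.03],"yaw":0},{"dp":[0,0,0.065],"yaw":0},{"dp":[0,0,0.1],"yaw":0},{"dp":[0,0,0.13],"yaw":0},{"dp":[0,0,0.13],"yaw":0},{"dp":[0,0,0.13],"yaw":0},{"dp":[0,0,0.13],"yaw":0}]' --grip 1 --squeeze 45

```text
time_s: 37.03
tcp_pos: [0.366, -0.2601, 0.1603]
eef_rot: [-180.0, 0.0, -92.5]
contact_force: [-0.1, -0.8, -0.8]
gripper_width: 0.0019
gripper_force: 0.0
```

```bash
python3 - <<'E'
from h import *
c,W,s=cap('wrist'); R=Ro.from_euler('xyz',s['eef_rot'],degrees=True).as_matrix(); T=(W-s['tcp_pos'])@R
P=T[(abs(T[...,1])<.02)&(abs(T[...,0])<.07)&(T[...,2]>-.005)&(T[...,2]<.028)]
print(s['tcp_pos'],s['eef_rot'],P.min(0),P.max(0),np.median(P[:,2]))
Q=P[P[:,0]>.02]; print(np.median(Q,0),Q.min(0),Q.max(0),cv2.minAreaRect((Q[:,:2]*1000).astype(np.float32)))
E
```

```text
return _methods._mean(a, axis=axis, dtype=dtype,
  ret = um.true_divide(
Traceback (most recent call last):
ValueError: zero-size array to reduction operation minimum which has no identity
```

```bash
python3 - <<'E'
from h import *
c,W,s=cap('wrist','w9.png')
c,W,s=cap('scene','s9.png')
P=W[(W[...,2]>.015)&(W[...,2]<.03)&(W[...,0]>.3)&(W[...,0]<.5)&(W[...,1]<-.12)&(W[...,1]>-.42)]
print(len(P)); print(cv2.minAreaRect((P[:,:2]*1000).astype(np.float32)),np.median(P,0))
E
```

```text
529
((364.7991027832031, -261.16497802734375), (108.18624877929688, 26.603626251220703), 87.20002746582031) [ 0.36271514 -0.26493816  0.02286284]
```

View pics/w9.png

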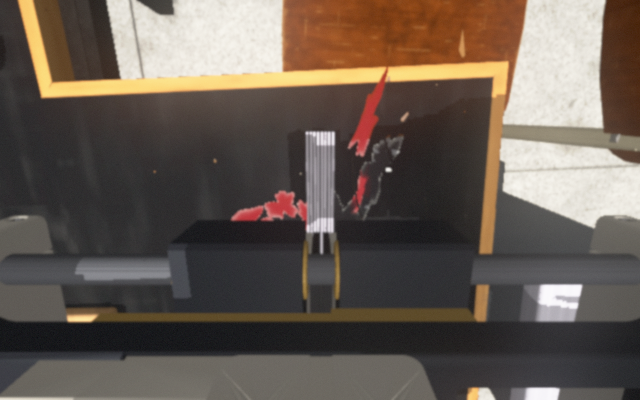

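View pics/s9.png

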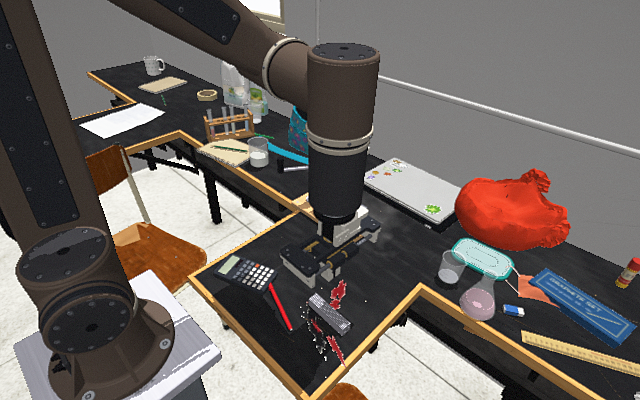

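The yoke hasn't moved (it is under the jaws at (320,180)). The fingers hadn't finished closing before the lift, so I'll retry with a narrower opening and a longer wait.

>>> apply_moves --targets '[{"dp":[0,0,0],"yaw":-0.2},{"dp":[0,0,0],"yaw":-0.2},{"dp":[0,0,0],"yaw":-0.2},{"dp":[0,0,0],"yaw":-0.2},{"dp":[0,0,0],"yaw":-0.2},{"dp":[0,0,0],"yaw":-0.2},{"dp":[0,0,0],"yaw":-0.2},{"dp":[0,0,0],"yaw":-0.2},{"dp":[0,0,-0.035],"yaw":-0.2},{"dp":[0,0,-0.07],"yaw":-0.2},{"dp":[0,0,-0.1],"yaw":-0.2},{"dp":[0,0,-0.12],"yaw":-0.2},{"dp":[0,0,-0.13],"yaw":-0.2},{"dp":[0,0,-0.13],"yaw":-0.2},{"dp":[0,0,-0.13],"yaw":-0.2}]' --grip -0.05

```text
time_s: 38.43
tcp_pos: [0.3662, -0.2603, 0.0303]
eef_rot: [179.9, 0.0, -92.7]
contact_force: [0.9, 0.1, 0.7]
gripper_width: 0.046
gripper_force: 0.0
```

>>> apply_moves --targets '[{"dp":[0,0,0],"yaw":0},{"dp":[0,0,0],"yaw":0},{"dp":[0,0,0],"yaw":0},{"dp":[0,0,0],"yaw":0},{"dp":[0,0,0],"yaw":0},{"dp":[0,0,0],"yaw":0},{"dp":[0,0,0],"yaw":0},{"dp":[0,0,0],"yaw":0},{"dp":[0,0,0],"yaw":0},{"dp":[0,0,0],"yaw":0}]' --grip 1 --squeeze 45

```text
time_s: 39.27
tcp_pos: [0.3666, -0.2604, 0.0313]
eef_rot: [-180.0, -0.0, -92.7]
contact_force: [-2.2, 1.8, 7.9]
gripper_width: 0.0237
gripper_force: 45.0
```

>>> apply_moves --targets '[{"dp":[0,0,0.02],"yaw":0},{"dp":[0,0,0.05],"yaw":0},{"dp":[0,0,0.085],"yaw":0},{"dp":[0,0,0.12],"yaw":0},{"dp":[0,0,0.14],"yaw":0},{"dp":[0,0,0.14],"yaw":0},{"dp":[0,0,0.14],"yaw":0},{"dp":[0,0,0.14],"yaw":0}]'

```text
time_s: 39.93
tcp_pos: [0.3651, -0.2598, 0.1692]
eef_rot: [179.9, 0.1, -92.7]
contact_force: [-0.2, -0.3, -5.3]
gripper_width: 0.0233
gripper_force: 45.0
```

```bash
python3 - <<'E'
from h import *
c,W,s=cap('wrist'); R=Ro.from_euler('xyz',s['eef_rot'],degrees=True).as_matrix(); T=(W-s['tcp_pos'])@R
P=T[(abs(T[...,1])<.02)&(abs(T[...,0])<.07)&(T[...,2]>-.005)&(T[...,2]<.028)]
print(s['tcp_pos'],s['eef_rot'],P.min(0),P.max(0),s['gripper_width'])
Q=P[P[:,0]>.02]; print(np.median(Q,0),Q.min(0),Q.max(0),cv2.minAreaRect((Q[:,:2]*1000).astype(np.float32)))
t=cams.capture('top'); print(1)
E
```

```text
[ 0.36512417 -0.25977139  0.16922127] [ 1.79890968e+02  6.59791883e-02 -9.27462983e+01] [-0.02869149 -0.01997749 -0.00499054] [0.05395895 0.01998713 0.02741474] 0.02330724768148397
[0.03834015 0.00053848 0.00820194] [ 0.02000845 -0.01090698  0.00608318] [0.05395895 0.01239162 0.02741474] ((36.98768615722656, 0.7412919998168945), (33.95527648925781, 23.28026580810547), 0.04401557520031929)
1
```

>>> apply_moves --targets '[{"dp":[0.033,0.025,0.0],"yaw":1.2},{"dp":[0.066,0.051,0.0],"yaw":1.2},{"dp":[0.099,0.077,0.0],"yaw":1.2},{"dp":[0.132,0.102,0.0],"yaw":1.2},{"dp":[0.165,0.127,0.0],"yaw":1.2},{"dp":[0.198,0.152,0.0],"yaw":1.2},{"dp":[0.231,0.178,0.0],"yaw":1.2},{"dp":[0.255,0.197,0.0],"yaw":1.2},{"dp":[0.265,0.2043,0.0],"yaw":1.2},{"dp":[0.265,0.2043,-0.02],"yaw":1.2},{"dp":[0.265,0.2043,-0.035],"yaw":1.2},{"dp":[0.265,0.2043,-0.035],"yaw":1.2},{"dp":[0.265,0.2043,-0.035],"yaw":1.2},{"dp":[0.265,0.2043,-0.035],"yaw":1.2},{"dp":[0.265,0.2043,-0.035],"yaw":1.2},{"dp":[0.265,0.2043,-0.035],"yaw":1.2}]'

```text
time_s: 41.37
tcp_pos: [0.6318, -0.0562, 0.1366]
eef_rot: [-179.9, 0.0, -91.5]
contact_force: [0.9, -0.3, -4.7]
gripper_width: 0.0237
gripper_force: 45.0
```

```bash
python3 - <<'E'
from h import *
c,W,s=cap('wrist','w10.png'); print(s['tcp_pos'],s['eef_rot'],s['contact_force'])
W,s=flat(.632,-.1,.072,.082,.04)
E
```

```text
[ 0.63183027 -0.05620161  0.13663505] [-1.79907231e+02  1.29458598e-02 -9.15183727e+01] [ 0.88027293 -0.34419202 -4.74728713]
tcp [ 0.6318 -0.0561  0.1366] yaw -91.52 n 7803 rect [629.8 -97.4] [66.  66.2] 88.4 z 0.0773
```

View pics/w10.png

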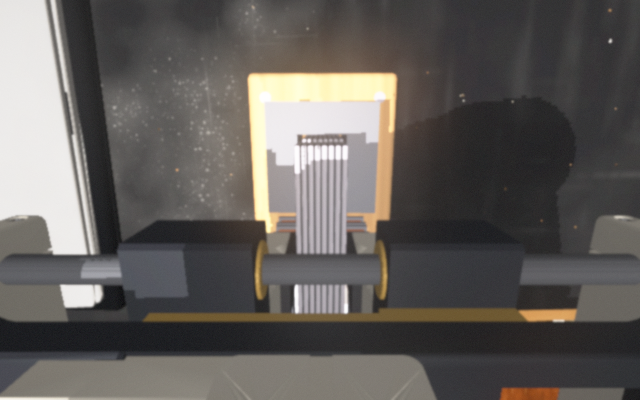

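The yoke is held centred over the legs, running along y (296–348, 135–310), with the tall coil plate behind it. Lowering.

>>> apply_moves --targets '[{"dp":[0,0,-0.008],"yaw":0},{"dp":[0,0,-0.014],"yaw":0},{"dp":[0,0,-0.018],"yaw":0},{"dp":[0,0,-0.02],"yaw":0},{"dp":[0,0,-0.02],"yaw":0},{"dp":[0,0,-0.02],"yaw":0}]'

```text
time_s: 41.97
tcp_pos: [0.6312, -0.056, 0.1154]
eef_rot: [180.0, -0.0, -91.5]
contact_force: [-1.1, -0.1, -3.6]
gripper_width: 0.0234
gripper_force: 45.0
```

>>> apply_moves --targets '[{"dp":[0,0,-0.0015],"yaw":0},{"dp":[0,0,-0.0015],"yaw":0},{"dp":[0,0,-0.0015],"yaw":0},{"dp":[0,0,-0.0015],"yaw":0}]'

```text
time_s: 42.3
tcp_pos: [0.6313, -0.056, 0.1153]
eef_rot: [-180.0, -0.0, -91.5]
contact_force: [-5.6, 1.0, 7.3]
gripper_width: 0.0235
gripper_force: 45.0
```

>>> apply_moves --targets '[{"dp":[0,0,0],"yaw":0},{"dp":[0,0,0],"yaw":0},{"dp":[0,0,0],"yaw":0},{"dp":[0,0,0],"yaw":0},{"dp":[0,0,0],"yaw":0},{"dp":[0,0,0.03],"yaw":0},{"dp":[0,0,0.07],"yaw":0},{"dp":[0,0,0.11],"yaw":0},{"dp":[0,0,0.15],"yaw":0},{"dp":[0,-0.01,0.18],"yaw":0},{"dp":[0,-0.01,0.18],"yaw":0},{"dp":[0,-0.01,0.18],"yaw":0},{"dp":[0,-0.01,0.18],"yaw":0}]' --grip -0.2

```text
time_s: 43.38
tcp_pos: [0.631, -0.066, 0.2935]
eef_rot: [180.0, 0.0, -91.5]
contact_force: [0.1, 0.1, -0.8]
gripper_width: 0.0523
gripper_force: 0.0
```

```bash
python3 - <<'E'
from h import *
W,s=flat(.631,-.056,.1,.118,.07)
W,s=flat(.631,-.097,.07,.083,.05)
W,s=flat(.631,-.056,.1,.118,.07,'top')
P=W[(W[...,2]>.15)&(W[...,2]<.2)&(abs(W[...,0]-.55)<.04)&(abs(W[...,1]-.1)<.04)]; print(len(P),P.mean(0),P.max(0))
E
```

```text
tcp [ 0.631  -0.066   0.2935] yaw -91.53 n 2409 rect [630.6 -55.8] [107.9  23.1] 88.9 z 0.1072
tcp [ 0.6308 -0.0659  0.2928] yaw -91.52 n 2745 rect [627.1 -95.3] [66.3 66. ] 89.1 z 0.0773
tcp [ 0.6308 -0.0659  0.2925] yaw -91.51 n 79 rect [634.1 -16.1] [24.4 22.5] 0.6 z 0.1074
26 [0.55618944 0.10275821 0.17724034] [0.58032923 0.10652357 0.18371152]
```

Yoke is home: (631,-56) and top at 0.107. Now I'll straddle the knob.

>>> apply_moves --targets '[{"dp":[-0.01,0.025,-0.02],"yaw":7},{"dp":[-0.02,0.05,-0.02],"yaw":14},{"dp":[-0.035,0.075,-0.02],"yaw":21},{"dp":[-0.05,0.1,-0.02],"yaw":28},{"dp":[-0.06,0.125,-0.02],"yaw":35},{"dp":[-0.07,0.15,-0.02],"yaw":42},{"dp":[-0.0765,0.1705,-0.02],"yaw":49},{"dp":[-0.0765,0.1705,-0.02],"yaw":56},{"dp":[-0.0765,0.1705,-0.02],"yaw":60},{"dp":[-0.0765,0.1705,-0.02],"yaw":60},{"dp":[-0.0765,0.1705,-0.02],"yaw":60},{"dp":[-0.0765,0.1705,-0.05],"yaw":60},{"dp":[-0.0765,0.1705,-0.085],"yaw":60},{"dp":[-0.0765,0.1705,-0.117],"yaw":60},{"dp":[-0.0765,0.1705,-0.117],"yaw":60},{"dp":[-0.0765,0.1705,-0.117],"yaw":60}]'

```text
time_s: 44.87
tcp_pos: [0.5542, 0.1036, 0.176]
eef_rot: [179.8, 0.1, -31.6]
contact_force: [-0.0, -0.3, 1.4]
gripper_width: 0.0525
gripper_force: 0.0
```

```bash
python3 - <<'E'
import numpy as np
a=np.array([.635,.0555]);u=lambda f:.0945*np.array([np.cos(np.radians(f)),np.sin(np.radians(f))])
p0=np.array([.5545,.1045])
for k in range(1,19):
    p=a+u(148.4-5*k)-p0
    print('{"dp": [%.3f, %.3f, %.3f], "yaw": %d}'%(p[0],p[1],-.016*min(1,k/18),-5*k),end=', ')
for e in (92,94,96,98): print(e,(a+u(148.4-e)-a-u(58.4)).round(4))
E
```

```text
{"dp": [0.005, 0.007, -0.001], "yaw": -5}, {"dp": [0.010, 0.014, -0.002], "yaw": -10}, {"dp": [0.016, 0.020, -0.003], "yaw": -15}, {"dp": [0.022, 0.025, -0.004], "yaw": -20}, {"dp": [0.028, 0.030, -0.004], "yaw": -25}, {"dp": [0.036, 0.034, -0.005], "yaw": -30}, {"dp": [0.043, 0.038, -0.006], "yaw": -35}, {"dp": [0.051, 0.041, -0.007], "yaw": -40}, {"dp": [0.059, 0.043, -0.008], "yaw": -45}, {"dp": [0.067, 0.044, -0.009], "yaw": -50}, {"dp": [0.075, 0.045, -0.010], "yaw": -55}, {"dp": [0.083, 0.045, -0.011], "yaw": -60}, {"dp": [0.091, 0.045, -0.012], "yaw": -65}, {"dp": [0.100, 0.044, -0.012], "yaw": -70}, {"dp": [0.107, 0.042, -0.013], "yaw": -75}, {"dp": [0.115, 0.039, -0.014], "yaw": -80}, {"dp": [0.123, 0.035, -0.015], "yaw": -85}, {"dp": [0.130, 0.031, -0.016], "yaw": -90}, 92 [ 0.0028 -0.0018]
94 [ 0.0055 -0.0037]
96 [ 0.0081 -0.0056]
98 [ 0.0107 -0.0077]
```

First narrow the fingers, then the arc to 90° and a little past it.

>>> apply_moves --targets '[{"dp":[0,0.001,0],"yaw":0},{"dp":[0,0.001,0],"yaw":0},{"dp":[0,0.001,0],"yaw":0},{"dp":[0,0.001,0],"yaw":0}]' --grip 0.3

```text
time_s: 45.2
tcp_pos: [0.5556, 0.1058, 0.1786]
eef_rot: [-179.9, -0.1, -31.5]
contact_force: [-0.3, -0.1, -0.5]
gripper_width: 0.0329
gripper_force: 0.0
```

>>> apply_moves --targets '[{"dp":[0.005,0.007,-0.001],"yaw":-5},{"dp":[0.01,0.014,-0.002],"yaw":-10},{"dp":[0.016,0.02,-0.003],"yaw":-15},{"dp":[0.022,0.025,-0.004],"yaw":-20},{"dp":[0.028,0.03,-0.004],"yaw":-25},{"dp":[0.036,0.034,-0.005],"yaw":-30},{"dp":[0.043,0.038,-0.006],"yaw":-35},{"dp":[0.051,0.041,-0.007],"yaw":-40},{"dp":[0.059,0.043,-0.008],"yaw":-45},{"dp":[0.067,0.044,-0.009],"yaw":-50},{"dp":[0.075,0.045,-0.01],"yaw":-55},{"dp":[0.083,0.045,-0.011],"yaw":-60},{"dp":[0.091,0.045,-0.012],"yaw":-65},{"dp":[0.1,0.044,-0.012],"yaw":-70},{"dp":[0.107,0.042,-0.013],"yaw":-75},{"dp":[0.115,0.039,-0.014],"yaw":-80},{"dp":[0.123,0.035,-0.015],"yaw":-85},{"dp":[0.13,0.031,-0.016],"yaw":-90},{"dp":[0.1345,0.028,-0.016],"yaw":-93},{"dp":[0.1345,0.028,-0.016],"yaw":-93}]'

```text
time_s: 46.87
tcp_pos: [0.6891, 0.1341, 0.1613]
eef_rot: [179.9, 0.0, -124.8]
contact_force: [-4.7, 2.9, 0.8]
gripper_width: 0.0305
gripper_force: 2.4
```

>>> apply_moves --targets '[{"dp":[0.002,-0.0015,0],"yaw":-1},{"dp":[0.002,-0.0015,0],"yaw":-1},{"dp":[0.002,-0.0015,0],"yaw":-1}]'

```text
time_s: 47.12
tcp_pos: [0.6894, 0.1337, 0.1612]
eef_rot: [179.8, -0.0, -125.5]
contact_force: [-9.1, 8.3, 3.2]
gripper_width: 0.0307
gripper_force: 5.9
```

The force is rising with no further motion, so the knob is at the end stop. I'll back off, lift and check.

>>> apply_moves --targets '[{"dp":[-0.004,0.003,0],"yaw":1},{"dp":[-0.006,0.004,0],"yaw":3},{"dp":[-0.006,0.004,0.03],"yaw":3},{"dp":[-0.006,0.004,0.07],"yaw":3},{"dp":[-0.006,0.03,0.11],"yaw":3},{"dp":[-0.02,0.065,0.12],"yaw":3},{"dp":[-0.05,0.09,0.12],"yaw":3},{"dp":[-0.08,0.12,0.12],"yaw":3},{"dp":[-0.11,0.15,0.12],"yaw":3},{"dp":[-0.14,0.18,0.12],"yaw":3},{"dp":[-0.17,0.21,0.12],"yaw":3},{"dp":[-0.17,0.21,0.12],"yaw":3},{"dp":[-0.17,0.21,0.12],"yaw":3},{"dp":[-0.17,0.21,0.12],"yaw":3}]'

```text
time_s: 48.28
tcp_pos: [0.5213, 0.3423, 0.2819]
eef_rot: [-180.0, 0.1, -122.4]
contact_force: [0.1, 0.1, -0.9]
gripper_width: 0.0309
gripper_force: 0.0
```

```bash
python3 - <<'E'
from h import *
c,W,s=cap('top'); print(s['tcp_pos'],s['contact_force'])
im=c['image'][130:220,260:400,::-1]; cv2.imwrite('pics/t11.png',cv2.resize(im,None,fx=5,fy=5))
P=W[(W[...,2]>.15)&(W[...,2]<.18)&(abs(W[...,0]-.685)<.03)&(abs(W[...,1]-.136)<.03)]; k=P.mean(0); print(len(P),k,np.degrees(np.arctan2(k[1]-.0555,k[0]-.6355)))
P=W[(W[...,2]>.1)&(W[...,2]<.114)&(abs(W[...,0]-.63)<.03)&(W[...,1]<0)&(W[...,1]>-.12)]; print(len(P),cv2.minAreaRect((P[:,:2]*1000).astype(np.float32)),np.median(P,0))
P=W[(W[...,2]>.07)&(W[...,2]<.083)&(abs(W[...,0]-.63)<.05)&(W[...,1]<-.056)&(W[...,1]>-.14)]; print(cv2.minAreaRect((P[:,:2]*1000).astype(np.float32)))
E
```

```text
[0.52132878 0.34230347 0.2818513 ] [ 0.08347757  0.06957082 -0.87959368]
41 [0.68412579 0.13539489 0.16487484] 58.67438204230016
276 ((632.9248657226562, -57.104148864746094), (103.91664123535156, 23.84943199157715), 88.36689758300781) [ 0.63168056 -0.06649539  0.10747369]
((629.7884521484375, -96.89071655273438), (66.55973815917969, 63.922725677490234), 0.3424963057041168)
```

View pics/t11.png

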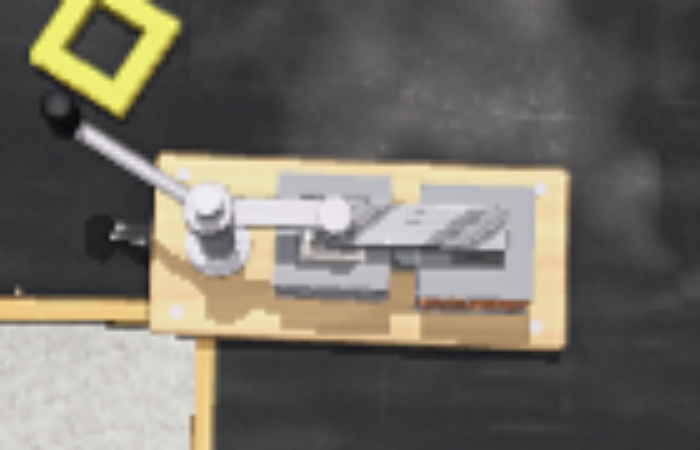

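The clamp is closed with the knob at 58.7° (58.4° expected), its claw pad at (335,217) is over the yoke end, and the yoke is square. Handing in.

```bash
python3 -c "
from plant import r
print(r.close_job())"
```

```text
the job is handed in; nothing more can be done
None
```

The transformer is assembled and handed in: the former and all three flat coils are on the near leg, the tall coil is on the far leg, and the yoke is held under the closed clamp. My last measurements agreed with each requirement I could measure; the hand-in returned no verdict, and the pad's force on the yoke was not measured.

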